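# Uncouple the silencer nipple from the air manifold and park it

## Robot

A 6-joint arm with a two-finger parallel gripper is mounted at the origin on a cart in front of the work surface, level with it; the furniture and walls round the work are solid. World frame = base frame: x ahead of the robot, y to its left, z up, the work surface at z = 0. Lengths are in m, angles in rad, forces in N, time in s.
With the tool pointing down it reaches from about 0.3 to 0.95 m from the base axis. Payload 3.1 kg.
Tool frame: the origin (TCP) lies on the centre line of the jaws, within the pads' length; the fingertips stand 8 mm ahead of it and the grasp point (between the pads) lies 11 mm behind it; z points along the fingers, y is the direction in which the jaws open and shut (so a half turn about z gives the same grasp; the last joint's range is limited). The gripper opens to 85 mm and grips with 20 to 120 N. Pads are 22 mm wide; open, the fingers measure 114 mm over their backs; the gripper's body (76 mm by 85 mm) begins 54 mm behind the grasp point. The pads swing forward as they close: fully open they stand 13 mm farther back than shut.
Start: joints at [-1.247, 0.308, 1.634, -0, 1.2, -0.07], TCP at [0.24, -0.577, 0.239] pointing down, gripper open.
Joint ranges: [-3.06, 3.06], [-0.79, 1.96], [0.05, 2.63], [-1.19, 4.34], [0.05, 2.64], [-2.94, 2.94]. Speed limits (rad/s): [2.79, 2.79, 3.14, 3.14, 3.14, 3.14].

## Interface

Orientations are given as a unit quaternion [x, y, z, w].
In Python, from cell import robot gives the robot as it stands.
- The arm moves only by the tool jog_arm, never from a script. Its argument "moves" is a list of rows, each a list of 7 numbers: the turn, a rotation vector about the tool's x, y, z each as a share of 2 pi rad, from -1 to 1, then the shift along the tool's x, y, z each as a share of 250 mm, from -1 to 1, then the closure, from 0 (fully open) to 1 (shut). In form: [[rx, ry, rz, tx, ty, tz, grip], ...]. A call has 1 to 5 rows; each row is the pose to reach, as a shift and turn from the pose measured when the call began, along the tool's axes at that moment, turning the shorter way round; what a row does not reach only later rows make up. A row lasts 1/12 s, in which the tool goes at most 41.7 mm and 7.16 degrees, less where a joint would pass 70% of its speed; a pose out of reach is approached as far as the arm can. A call with a number of a shift or a turn outside -1 to 1 is refused whole. A call with a gripper value outside its range is refused whole. The fingers move at their own pace and stop on an object; the grip force is fixed at half the most. Time passes only in rows, so rows that repeat a pose let the fingers close. It gives the time, the measured TCP pose, the force and the opening at its end, in the units of the state.
- robot.get_state(): the state, without advancing time (a new reading comes with each control period).
- robot.snapshot(name): name is "side" or "top" or "wrist"; returns a dict with "img" (384x512x3 uint8, red, green, blue), "fx", "fy", "cx", "cy" (pixels), "position" and "attitude" of the camera in the world; the wrist camera has in their place "mount" (4x4, takes a point from camera to tool coordinates, whose origin is the TCP and whose axes are the flange's). Camera axes: x right, y down, z forward; pixel columns grow to the right and rows downward; lengths in m; the calibration is good to about 2 mm. A picture is of the moment at which its call begins: read the wrist's pose just before it. There is no depth.
- robot.job_done(): hands the job in, once; it reports no verdict.
The state is a dict: "time_s": time; "q": joint angles; "dq": joint speeds; "effort": joint torques, N m; "tool_pos": TCP position; "tool_rot": TCP orientation; "wrist_force": force on the tool from outside, world axes, zero at the start; "wrist_torque": the same for the moment, N m; "opening": finger opening in m.
Only numpy, scipy, OpenCV 4.12 (cv2) and the standard library are available. Lean on these libraries where they do the work, as an engineer would, in place of code of your own. Each camera call takes 0.05 s, during which the arm holds its last target.

## Task

The air line has been vented, so take the silencer nipple off the manifold: gently turn the coupling's sprung sleeve until its slot meets the lock pin, without forcing it against the pin, push the sleeve fully back, then pull the nipple out without wrenching it, so that the sleeve snaps forward again. Stand the nipple upright in the free hole of the adapter rack, down to its hexagon without ramming it, and leave the things lying around where they are.

Things in the scene. Friction and masses are not known exactly. Their poses are not given: they have to be found in the camera images.
- sleeve_top (a point): centre of the upper rim of the coupling's sleeve, on the upright axis; slides with the sleeve, but does not show its turning. The sleeve is a ribbed steel tube, 34 mm outside diameter, 32 mm long (downwards from here), round the coupling on the aluminium manifold; this rim is 90 mm above the bench when the sleeve is forward (up), 82 mm when back. Below it, manifold and hexagon foot reach 50 mm above the bench
- sleeve (a joint): how far the sleeve is pushed back (down), in m: 0 forward, 0.008 fully back. Its spring pushes up with 4 N at the start of the stroke, 10 N at the end. If its slot is not at the lock pin it stops on the pin after 2 mm. Fully back, the nipple is let go and hops up 6 mm; the locking pawls then keep the sleeve 3 to 5 mm back by themselves until the nipple is drawn out
- lock_pin: origin: on the bench under the coupling's axis. The square steel pin, 5 mm wide, 4 mm high, stands out of the coupling's body towards minus x of this frame, 54 mm above the origin, just under the sleeve's lower rim. The sleeve can be pushed back only with the slot of its rim over this pin. Over 40 N on the pin damages it
- coupling_mouth (a point): centre of the upper end of the coupling's fixed body, on the upright axis, 91 mm above the bench; its bore is 15.8 mm wide. About the sleeve's slot: one slot, 8 mm wide, 10 mm deep, in the lower rim. It starts 0.25 to 1.3 rad clockwise of the lock pin (from above), so turn the sleeve anticlockwise; its angle is not measured; within 0.1 rad of the pin it drops in. It turns easily
- nipple_mid (a point): centre of the silencer nipple, half-way up its 54 mm; z up along it. Loose, 90 g. Below this point 27 mm of steel shank, 14 mm diameter (nose 11 mm); 1 to 13 mm above it a brass hexagon, 20 mm across flats (a pair of flats faces +-y of this frame); from there to 27 mm a sintered bronze silencer, 16 mm diameter. Coupled, the point is 92 mm above the bench, hexagon just over the mouth
- free_hole (a point): centre of the mouth of the rack's free hole, in the rack's top face, 34 mm above the bench; z up. The hole is 18 mm in diameter, 30 mm deep; the nipple's hexagon rests on the rack when it is home. The rack is a wooden block with grey end plates, 52 x 162 mm, 36 mm high; its other two holes, 48 and 96 mm away along this frame's +y, hold other adapters that stand up to 33 mm above the rack
- screwdriver: bystander: screwdriver lying flat, black handle, 220 x 25 mm; origin under its middle
- gear: bystander: small steel gear lying flat, 56 mm diameter, 28 mm high; origin under its middle
- meter: bystander: hand-held multimeter lying flat, 116 x 66 x 30 mm; origin under its middle
Things that resemble listed ones, but are neither listed nor needed, are in the scene too. There is more than one size of the part that bears nipple_mid; the job needs the smaller.

How it is judged:
On the way, in this order (a step that is already met when the one before it is completed fails the run):
1. the sleeve is pushed back past the lock pin, far enough to free the nipple (value of joint sleeve above 0.0045 m), for 0.1 s.
2. the nipple is drawn out of the coupling and the sleeve has snapped forward (z of nipple_mid in the frame of coupling_mouth above 0.028 m and value of joint sleeve below 0.0015 m), for 0.1 s.
At the end, for the whole second after the job is handed in: the nipple stands at rest upright (within 7 degrees) in the rack's free hole (within 4 mm), its hexagon down on the rack (within 3 mm), and the sleeve is fully forward (within 1.5 mm) (horizontal distance between nipple_mid and free_hole below 0.004 m and z of nipple_mid in the frame of free_hole below 0.002 m and angle between nipple_mid's own z axis and vertical below 0.12 rad and linear speed of nipple below 0.02 m/s and value of joint sleeve below 0.0015 m); the robot touches nothing.
It fails at once if the lock pin is loaded with more than 40 N (contact force between lock_pin and anything else above 40 N).
It fails at once if the nipple is wrenched in the manifold's coupling with more than 60 N (contact force between nipple and manifold above 60 N).
It fails at once if the nipple is rammed into the rack with more than 40 N (contact force between nipple and rack above 40 N).
It fails at once if a bystander is moved by more than 15 mm (distance of any of screwdriver, gear, meter from where it was at the start of the episode above 0.015 m).
It also fails if it takes over 64 s, if anything falls off the work surface, if the arm or the gripper's body presses on something with over 40 N, if the wrist force passes 120 N, or if a joint passes its speed limit or range.

## Working session

There is one attempt and no reset: what is moved stays moved. The work goes in short steps, Python scripts to look and compute and a tool call to move; the robot and the scene stay as the last step left them, time stands still between calls to the robot, and variables do not carry over. Pictures are saved under pics/ and viewed, and the job is handed in when it is done.

Besides the shell and the picture viewer there is one more tool, called after "Call:" as a command line: name --pt "numbers of a row" for each row, then --argument value for the rest. jog_arm: Moves the arm, as the interface text tells. Its arguments: {"type":"object","properties":{"moves":{"type":"array","items":{"type":"array","items":{"type":"number"}}}},"required":["moves"]}

```bash
ls; mkdir -p pics; cat > h.py <<'E'
import numpy as np, cv2
from scipy.spatial.transform import Rotation as R
from cell import robot
def att(a):
    a=np.array(a,float)
    return a if a.shape==(3,3) else R.from_quat(a).as_matrix()
def snap(name,fn):
    st=robot.get_state(); s=robot.snapshot(name)
    cv2.imwrite('pics/'+fn+'.png',s['img'][:,:,::-1])
    if name=='wrist':
        T=np.eye(4);T[:3,:3]=R.from_quat(st['tool_rot']).as_matrix();T[:3,3]=st['tool_pos']
        M=T@np.array(s['mount']);p,A=M[:3,3],M[:3,:3]
    else: p,A=np.array(s['position']),att(s['attitude'])
    c=dict(p=p,A=A,k=np.array([s['fx'],s['fy'],s['cx'],s['cy']]))
    np.savez('pics/'+fn+'.npz',**c); return s['img'],c
def load(fn):
    return cv2.imread('pics/'+fn+'.png'),dict(np.load('pics/'+fn+'.npz'))
def ray(c,u,v):
    k=c['k'];d=c['A']@np.array([(u-k[2])/k[0],(v-k[3])/k[1],1]);return c['p'],d/np.linalg.norm(d)
def plane(c,u,v,z):
    p,d=ray(c,u,v);return p+d*(z-p[2])/d[2]
def tri(l):
    A=np.zeros((3,3));b=np.zeros(3)
    for c,u,v in l:
        p,d=ray(c,u,v);P=np.eye(3)-np.outer(d,d);A+=P;b+=P@p
    x=np.linalg.solve(A,b)
    return x,[float(np.linalg.norm(np.cross(x-ray(c,u,v)[0],ray(c,u,v)[1]))) for c,u,v in l]
def proj(c,X):
    q=c['A'].T@(np.array(X)-c['p']);k=c['k'];return np.array([k[0]*q[0]/q[2]+k[2],k[1]*q[1]/q[2]+k[3]])
def crop(fn,u0,v0,u1,v1,s,out):
    i=cv2.imread('pics/'+fn+'.png')[v0:v1,u0:u1];cv2.imwrite('pics/'+out+'.png',cv2.resize(i,None,fx=s,fy=s,interpolation=cv2.INTER_CUBIC))
E
python3 - <<'E'
from h import *
for n in ['side','top','wrist']:
    i,c=snap(n,n+'0');print(n,c['p'],c['A'].round(3).tolist(),c['k'])
st=robot.get_state();print(st)
E
```

```text
pics
side [0.06471377 0.60695959 0.75353985] [[-0.858, -0.307, 0.413], [-0.514, 0.539, -0.667], [-0.018, -0.784, -0.62]] [458.78180027 458.78180027 252.00630163 190.33039961]
top [ 0.37262696 -0.11976393  0.94253171] [[0.005, -0.988, 0.157], [-1.0, -0.005, 0.001], [0.0, -0.157, -0.988]] [363.62496265 363.62496265 261.24526983 183.71832216]
wrist [ 0.30358637 -0.55012441  0.37241697] [[0.384, -0.888, -0.254], [-0.923, -0.37, -0.104], [-0.002, 0.274, -0.962]] [324.71868041 324.71868041 252.87919423 193.01830486]
{'time_s': 0.15, 'q': array([-1.24671901e+00,  3.08837951e-01,  1.63487129e+00, -8.23774657e-06,
        1.19972003e+00, -6.97047078e-02]), 'dq': array([ 0.00225012, -0.00272054, -0.00229378,  0.00049271,  0.00115683,
        0.00055975]), 'effort': array([ 1.94678787e-04, -4.15802622e+01, -2.77145916e+01, -1.00749719e-04,
        6.07250680e-03,  2.30193550e-06]), 'tool_pos': array([ 0.23957176, -0.57658121,  0.23830126]), 'tool_rot': array([ 9.80678795e-01,  1.95622746e-01, -1.20288118e-04, -9.10406874e-04]), 'wrist_force': array([-0.3716678 , -0.50364588, -0.08650328]), 'wrist_torque': array([0.06648202, 0.01622106, 0.06039617]), 'opening': 0.08543206860630363}
```

View pics/side0.png

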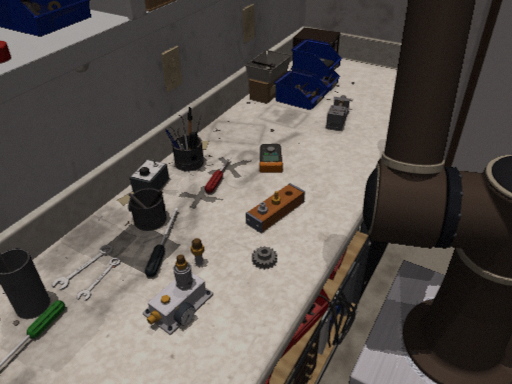

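View pics/top0.png

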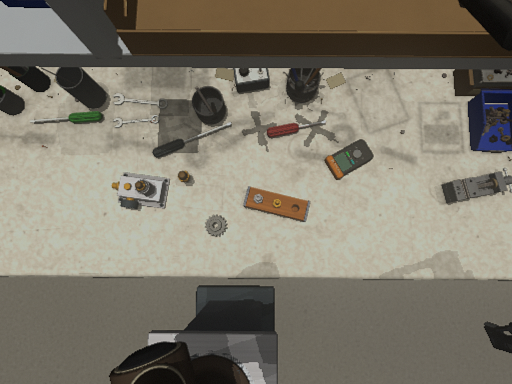

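View pics/wrist0.png

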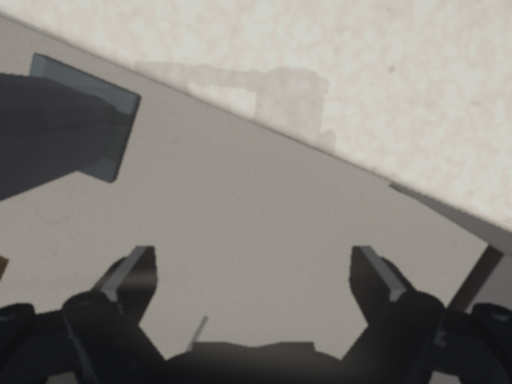

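```bash
python3 - <<'E'
from h import *
crop('side0',130,180,320,340,4,'c1');crop('top0',100,140,340,240,3,'c2')
i,c=load('top0')
for n,u,v,z in [('sleeve',142,186,.1),('nip2',184,176,.05),('rackhole',295,208,.034),('gear',216,226,.02),('screw',190,140,.01),('meter',349,159,.03),('manif',142,190,.04),('cup',208,104,.1)]: print(n,plane(c,u,v,z).round(3))
E
```

```text
sleeve [0.499 0.16  0.1  ]
nip2 [0.533 0.074 0.05 ]
rackhole [ 0.456 -0.204  0.034]
gear [ 0.41  -0.006  0.02 ]
screw [0.637 0.07  0.01 ]
meter [ 0.583 -0.344  0.03 ]
manif [0.498 0.18  0.04 ]
cup [0.702 0.011 0.1  ]
```

View pics/c1.png

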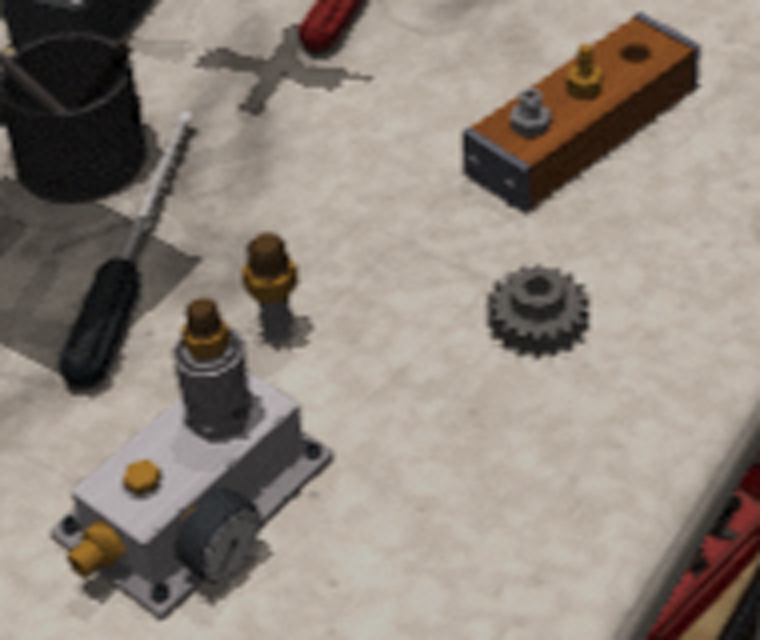

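View pics/c2.png

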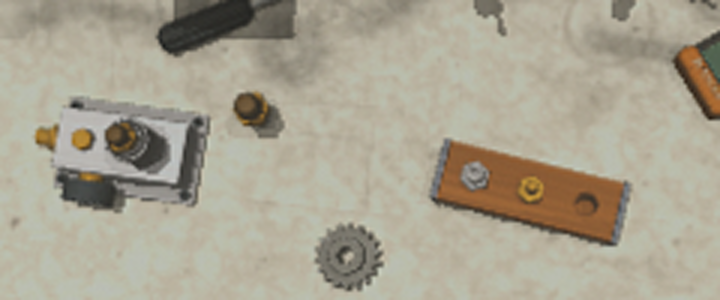

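```bash
cat >> h.py <<'E'
def rel(pos,Rm,st=None):
    st=st or robot.get_state();R0=R.from_quat(st['tool_rot']).as_matrix()
    t=R0.T@(np.array(pos)-st['tool_pos'])/.25
    r=R.from_matrix(R0.T@Rm).as_rotvec()/(2*np.pi)
    return np.r_[r,t].round(4)
def down(yaw,tilt=None):
    # tool z down; tool x axis at heading yaw
    x=np.array([np.cos(yaw),np.sin(yaw),0]);z=np.array([0,0,-1.]);return np.c_[x,np.cross(z,x),z]
E
python3 - <<'E'
from h import *
s=robot.snapshot('wrist');print(np.array(s['mount']).round(4))
st=robot.get_state();print(R.from_quat(st['tool_rot']).as_matrix().round(3))
_,cs=load('side0');_,ct=load('top0')
# nipple top: side c1 px(203,308)/4+(130,180); top c2 (121,132)/3+(100,140)
print(tri([(cs,130+203/4,180+306/4),(ct,100+120/3,140+131/3)]))
print(tri([(cs,130+266/4,180+243/4),(ct,100+250/3,140+105/3)]))
print(tri([(cs,130+636/4,180+52/4),(ct,100+586/3,140+204/3)]))
E
```

```text
[[ 5.000e-04 -9.617e-01 -2.741e-01  6.930e-02]
 [ 1.000e+00  3.000e-04  6.000e-04 -1.000e-04]
 [-5.000e-04 -2.741e-01  9.617e-01 -1.342e-01]
 [ 0.000e+00  0.000e+00  0.000e+00  1.000e+00]]
[[ 0.923  0.384 -0.   ]
 [ 0.384 -0.923  0.001]
 [ 0.    -0.001 -1.   ]]
(array([0.50322314, 0.16090583, 0.11374556]), [0.0005115411632700669, 0.0005115411632702279])
(array([0.53440236, 0.07313608, 0.06479775]), [0.0020431827884669247, 0.002043182788466767])
(array([ 0.45668492, -0.20446644,  0.03311992]), [0.0009604853582540514, 0.0009604853582540275])
```

```bash
cat > r.py <<'E'
import sys
from h import *
# usage: r.py x y z headingdeg
a=[float(v) for v in sys.argv[1:5]]
st=robot.get_state()
v=rel(a[:3],down(np.radians(a[3])),st)
Rm=R.from_quat(st['tool_rot']).as_matrix()
print('t',round(st['time_s'],2),'pos',st['tool_pos'].round(4),'head',np.degrees(np.arctan2(Rm[1,0],Rm[0,0])).round(2),'F',st['wrist_force'].round(1),'M',st['wrist_torque'].round(2),'op',round(st['opening'],4),'q6',st['q'][5].round(2))
print(v.tolist(), 'dist',np.linalg.norm(v[3:]*.25).round(4))
E
python3 r.py 0.50 0.16 0.25 112
```

```text
t 0.2 pos [ 0.2396 -0.5767  0.2385] head 22.56 F [-0.1  0.1  0.2] M [ 0.01 -0.01 -0.  ] op 0.0857 q6 -0.07
[-0.0002, -0.0002, -0.2484, 2.0925, -2.3217, -0.0424] dist 0.7815
```

Call:
jog_arm --pt "0 0 -0.07 0.56 -0.62 -0.01 0" --pt "0 0 -0.07 0.56 -0.62 -0.01 0" --pt "0 0 -0.07 0.56 -0.62 -0.01 0" --pt "0 0 -0.07 0.56 -0.62 -0.01 0" --pt "0 0 -0.07 0.56 -0.62 -0.01 0"

```text
time_s: 0.62
tool_pos: [0.3092, -0.3788, 0.2409]
tool_rot: [0.914, 0.405, 0.0, -0.001]
wrist_force: [0.2, 0.7, 0.3]
opening: 0.0855
```

```bash
python3 r.py 0.50 0.16 0.25 112
```

```text
t 0.62 pos [ 0.3092 -0.3788  0.2409] head 47.84 F [0.2 0.7 0.3] M [-0.06 -0.1   0.01] op 0.0855 q6 -0.24
[-0.0001, -0.0003, -0.1782, 2.11, -0.8809, -0.0327] dist 0.5717
```

Call:
jog_arm --pt "0 0 -0.08 0.77 -0.32 -0.012 0" --pt "0 0 -0.08 0.77 -0.32 -0.012 0" --pt "0 0 -0.08 0.77 -0.32 -0.012 0" --pt "0 0 -0.08 0.77 -0.32 -0.012 0" --pt "0 0 -0.08 0.77 -0.32 -0.012 0"

```text
time_s: 1.03
tool_pos: [0.3785, -0.1824, 0.2443]
tool_rot: [0.783, 0.622, 0.001, -0.001]
wrist_force: [1.1, -0.3, 1.1]
opening: 0.0855
```

```bash
python3 r.py 0.50 0.16 0.25 112
```

```text
t 1.03 pos [ 0.3785 -0.1824  0.2443] head 76.86 F [ 1.1 -0.3  1.1] M [ 0.   -0.05 -0.04] op 0.0855 q6 -0.32
[0.0, -0.0003, -0.0976, 1.4441, 0.1617, -0.0204] dist 0.3633
```

```bash
python3 -c "
from h import *
snap('wrist','w_rack')"
```

Call:
jog_arm --pt "0 0 -0.07 0.8 0.09 -0.012 0" --pt "0 0 -0.07 0.8 0.09 -0.012 0" --pt "0 0 -0.07 0.8 0.09 -0.012 0" --pt "0 0 -0.07 0.8 0.09 -0.012 0" --pt "0 0 -0.07 0.8 0.09 -0.012 0"

```text
time_s: 1.5
tool_pos: [0.447, 0.0142, 0.2491]
tool_rot: [0.627, 0.779, 0.004, -0.002]
wrist_force: [0.8, -0.5, -0.1]
opening: 0.0854
```

```bash
python3 r.py 0.50 0.16 0.25 112
```

```text
t 1.5 pos [0.447  0.0142 0.2491] head 102.28 F [ 0.8 -0.5 -0.1] M [ 0.01 -0.02 -0.02] op 0.0854 q6 -0.29
[0.0008, -0.0013, -0.027, 0.5249, 0.3314, 0.0023] dist 0.1552
```

View pics/w_rack.png

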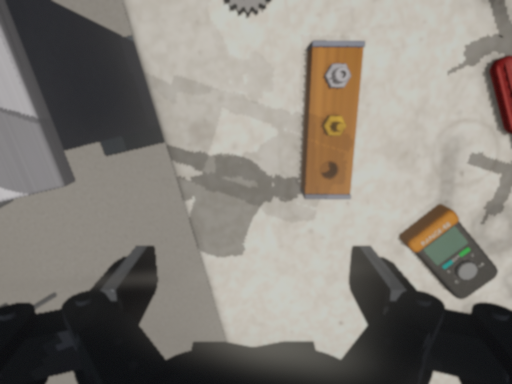

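```bash
python3 -c "
from h import *
snap('wrist','w_m1')"
```

Call:
jog_arm --pt "0 0 -0.02 0.5 0.3 0 0" --pt "0 0 -0.02 0.5 0.3 0 0" --pt "0 0 -0.02 0.5 0.3 0 0" --pt "0 0 -0.02 0.5 0.3 0 0" --pt "0 0 -0.02 0.5 0.3 0 0"

```text
time_s: 1.97
tool_pos: [0.4973, 0.1638, 0.2526]
tool_rot: [0.575, 0.818, 0.01, -0.002]
wrist_force: [0.2, -0.4, 1.2]
opening: 0.0851
```

```bash
python3 -c "
from h import *
snap('wrist','w_m2')"; python3 r.py 0.50 0.16 0.25 112
```

```text
t 2.02 pos [0.4962 0.1614 0.2522] head 109.86 F [ 0.   0.2 -0.6] M [-0.06  0.02 -0.03] op 0.0855 q6 -0.13
[0.0018, -0.0021, -0.006, -0.0105, 0.0123, 0.0087] dist 0.0046
```

View pics/w_m1.png

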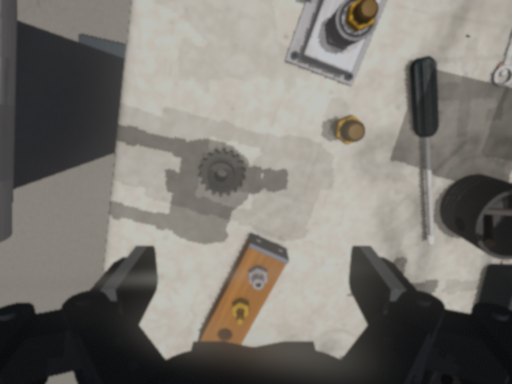

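View pics/w_m2.png

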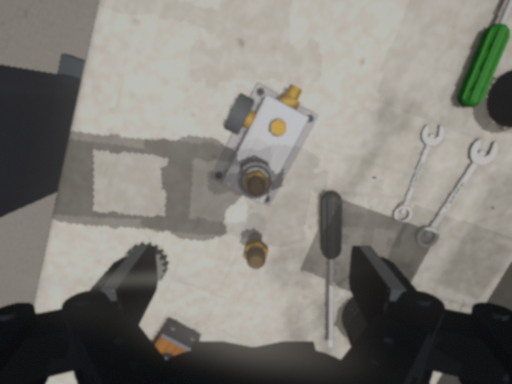

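```bash
python3 - <<'E'
from h import *
crop('side0',165,245,205,300,12,'c3');crop('w_m1',300,0,400,80,7,'c4');crop('w_m2',200,70,340,220,5,'c5')
a=cv2.imread('pics/c3.png');b=cv2.imread('pics/c4.png');cv2.imwrite('pics/c34.png',np.hstack([cv2.resize(a,(400,550)),np.pad(cv2.resize(b,(400,320)),((0,230),(0,0),(0,0)))]))
E
```

```text
(no output)
```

View pics/c34.png

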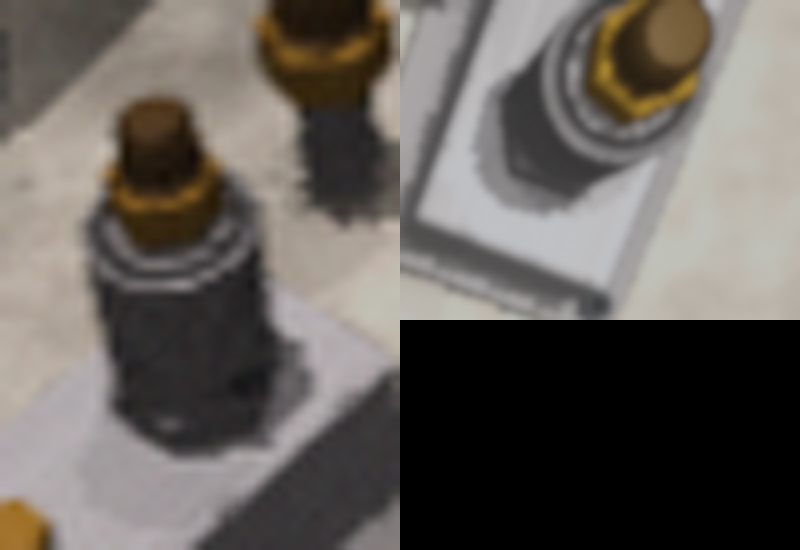

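View pics/c5.png

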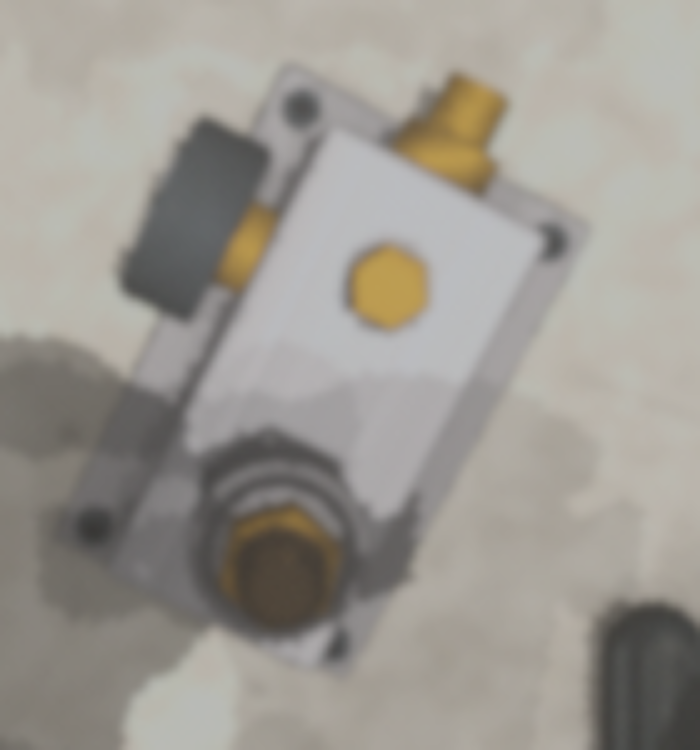

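```bash
cat >> h.py <<'E'
MNT=np.array(robot.snapshot('wrist')['mount']) if False else None
def campose(S,azdeg,edeg,dist,v=0):
    """tool pose with the camera on azimuth az of S looking at it, elevation e"""
    M=np.array([[.0005,-.9617,-.2741,.0693],[1,.0003,.0006,-.0001],[-.0005,-.2741,.9617,-.1342],[0,0,0,1]])
    a,e=np.radians([azdeg,edeg]);d=np.array([-np.cos(a)*np.cos(e),-np.sin(a)*np.cos(e),-np.sin(e)])
    xr=np.cross(d,[0,0,1]);xr/=np.linalg.norm(xr);A=np.c_[xr,np.cross(d,xr),d]
    T=np.eye(4);T[:3,:3]=A;T[:3,3]=np.array(S)-d*dist
    W=T@np.linalg.inv(M);return W[:3,3],W[:3,:3]
E
python3 - <<'E'
from h import *
p,Rm=campose([.503,.161,.062],198,40,.23)
print(p,Rm.round(2).tolist(),rel(p,Rm), np.linalg.norm(rel(p,Rm)[:3])*360)
E
python3 r.py .42 .13 .2 198
```

```text
[0.42504472 0.13566847 0.09179748] [[0.39, 0.31, 0.87], [0.13, -0.95, 0.28], [0.91, -0.0, -0.41]] [-0.1451  0.1377  0.2233 -0.0088 -0.3097  0.638 ] 107.92688925379069
t 2.02 pos [0.4962 0.1614 0.2522] head 109.86 F [ 0.   0.2 -0.6] M [-0.06  0.02 -0.03] op 0.0855 q6 -0.13
[0.0031, -0.0004, -0.2449, -0.0174, -0.3316, 0.2048] dist 0.0975
```

```bash
sed -i 's/^    xr=np.cross(d,\[0,0,1\]);/    xr=-np.cross(d,[0,0,1]);/' h.py
python3 - <<'E'
from h import *
p,Rm=campose([.503,.161,.062],198,40,.23)
print(p,Rm.round(2).tolist(),rel(p,Rm), np.linalg.norm(rel(p,Rm)[:3])*360)
E
```

```text
[0.46155385 0.14753565 0.1375482 ] [[-0.79, -0.31, 0.53], [-0.26, 0.95, 0.17], [-0.56, -0.0, -0.83]] [-0.0697 -0.0754 -0.2378 -0.0112 -0.1542  0.4567] 93.24770701738463
```

Call:
jog_arm --pt "-0.028 -0.03 -0.095 -0.01 -0.15 0.0 0" --pt "-0.028 -0.03 -0.095 -0.01 -0.15 0.0 0" --pt "-0.028 -0.03 -0.095 -0.01 -0.15 0.0 0" --pt "-0.028 -0.03 -0.095 -0.01 -0.15 0.0 0" --pt "-0.028 -0.03 -0.095 -0.01 -0.15 0.0 0"

```text
time_s: 2.43
tool_pos: [0.4612, 0.1448, 0.2513]
tool_rot: [0.316, 0.941, 0.025, 0.121]
wrist_force: [-0.2, -0.3, 0.6]
opening: 0.0856
```

```bash
cat > rc.py <<'E'
import sys
from h import *
a=[float(v) for v in sys.argv[1:7]]
st=robot.get_state()
p,Rm=campose(a[:3],a[3],a[4],a[5])
v=rel(p,Rm,st);print(st['time_s'],st['tool_pos'].round(4),st['wrist_force'].round(1),v.tolist(),np.linalg.norm(v[:3])*360)
E
python3 rc.py .503 .161 .062 198 40 .23
```

```text
2.4333 [0.4612 0.1448 0.2513] [-0.2 -0.3  0.6] [-0.0429, -0.0464, -0.1463, 0.1023, -0.0464, 0.441] 57.371238229621646
```

Call:
jog_arm --pt "-0.043 -0.046 -0.146 0.04 -0.02 0.15 0" --pt "-0.043 -0.046 -0.146 0.04 -0.02 0.15 0" --pt "-0.043 -0.046 -0.146 0.04 -0.02 0.15 0" --pt "-0.043 -0.046 -0.146 0.04 -0.02 0.15 0" --pt "-0.043 -0.046 -0.146 0.06 -0.03 0.25 0"

```text
time_s: 2.85
tool_pos: [0.4643, 0.1457, 0.1916]
tool_rot: [0.027, 0.97, 0.04, 0.238]
wrist_force: [1.4, -0.5, 0.3]
opening: 0.0852
```

```bash
python3 rc.py .503 .161 .062 198 40 .23
```

```text
2.85 [0.4643 0.1457 0.1916] [ 1.4 -0.5  0.3] [-0.0159, -0.0157, -0.0548, 0.1096, -0.0128, 0.1864] 21.305005609011232
```

Call:
jog_arm --pt "-0.016 -0.016 -0.055 0.11 -0.013 0.186 0" --pt "-0.016 -0.016 -0.055 0.11 -0.013 0.186 0" --pt "-0.016 -0.016 -0.055 0.11 -0.013 0.186 0" --pt "-0.016 -0.016 -0.055 0.11 -0.013 0.186 0"

```text
time_s: 3.18
tool_pos: [0.4585, 0.1472, 0.1355]
tool_rot: [-0.122, 0.952, 0.047, 0.278]
wrist_force: [-0.4, 0.4, 0.0]
opening: 0.0856
```

```bash
python3 rc.py .503 .161 .062 198 40 .23; python3 - <<'E'
from h import *
i,c=snap('wrist','w_s1')
print(proj(c,[.503,.161,.09]),proj(c,[.503,.161,.058]))
E
```

```text
3.1833 [0.4585 0.1472 0.1355] [-0.4  0.4  0. ] [-0.0015, -0.0038, -0.0088, -0.0148, -0.0017, -0.0002] 3.492742189168849
[253.98479913 234.12097741] [252.91334091 197.20424545]
```

View pics/w_s1.png

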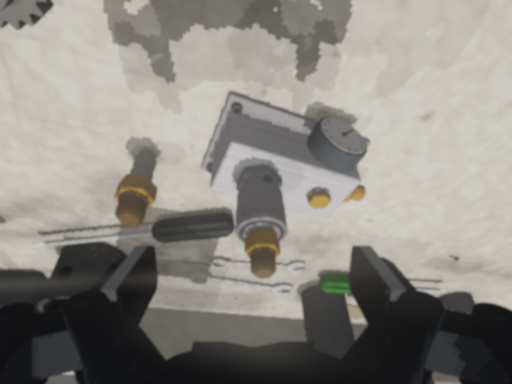

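```bash
python3 - <<'E'
from h import *
i=cv2.imread('pics/w_s1.png')[145:285,210:330]
i=cv2.rotate(i,cv2.ROTATE_180);i=cv2.resize(i,None,fx=5,fy=5,interpolation=cv2.INTER_CUBIC).astype(float)
cv2.imwrite('pics/c6.png',np.clip(255*(i/255)**.6,0,255)[:600])
E
```

```text
[ WARN:0@0.749] global loadsave.cpp:1063 imwrite_ Unsupported depth image for selected encoder is fallbacked to CV_8U.
```

View pics/c6.png

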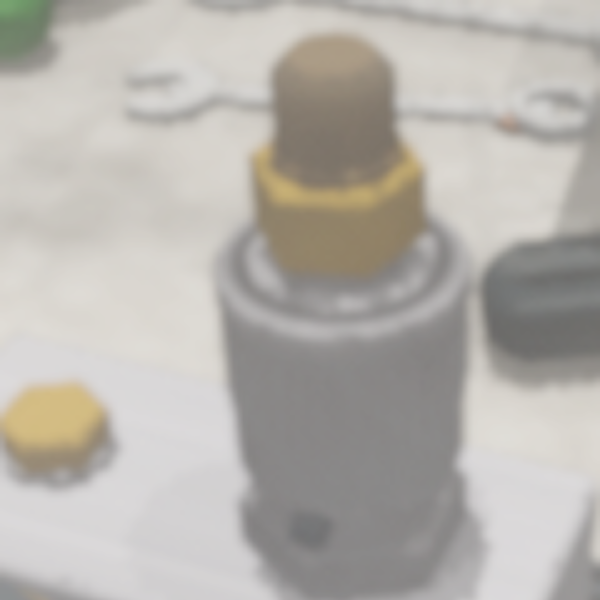

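```bash
python3 rc.py .503 .161 .065 135 38 .21; python3 -c "
from h import *
print(campose([.503,.161,.065],135,38,.21))"
```

```text
3.2333 [0.4583 0.1471 0.1356] [-0.5 -0.5 -0.9] [0.097, -0.0102, 0.1363, -0.0858, 0.1118, 0.1004] 60.33704175711633
(array([0.4814856 , 0.18251753, 0.12666808]), array([[-5.71076379e-01,  7.07600415e-01,  4.16191278e-01],
       [ 5.71716976e-01,  7.06612477e-01, -4.16891018e-01],
       [-5.89078536e-01, -1.09499328e-04, -8.08077193e-01]]))
```

```bash
python3 rc.py .503 .161 .065 135 38 .23
```

```text
3.2333 [0.4583 0.1471 0.1356] [-0.5 -0.5 -0.9] [0.097, -0.0102, 0.1363, -0.0854, 0.1675, 0.043] 60.33704175711633
```

Call:
jog_arm --pt "0.097 -0.01 0.136 -0.03 0.03 0 0" --pt "0.097 -0.01 0.136 -0.04 0.06 0.01 0" --pt "0.097 -0.01 0.136 -0.05 0.09 0.02 0" --pt "0.097 -0.01 0.136 -0.06 0.12 0.03 0" --pt "0.097 -0.01 0.136 -0.07 0.14 0.035 0"

```text
time_s: 3.65
tool_pos: [0.4602, 0.1704, 0.1344]
tool_rot: [-0.041, 0.963, 0.021, 0.264]
wrist_force: [-0.9, -0.2, 0.3]
opening: 0.0851
```

```bash
python3 rc.py .503 .161 .065 135 38 .23
```

```text
3.65 [0.4602 0.1704 0.1344] [-0.9 -0.2  0.3] [0.0792, -0.0152, 0.1149, -0.0505, 0.0894, 0.0106] 50.535704447449824
```

Call:
jog_arm --pt "0.079 -0.015 0.115 -0.05 0.09 0.01 0" --pt "0.079 -0.015 0.115 -0.05 0.09 0.01 0" --pt "0.079 -0.015 0.115 -0.05 0.09 0.01 0" --pt "0.079 -0.015 0.115 -0.05 0.09 0.01 0" --pt "0.079 -0.015 0.115 -0.05 0.09 0.01 0"

```text
time_s: 4.07
tool_pos: [0.4709, 0.1924, 0.14]
tool_rot: [0.144, 0.95, -0.042, 0.274]
wrist_force: [-0.0, -0.1, -0.3]
opening: 0.0853
```

```bash
python3 rc.py .503 .161 .065 135 38 .23; python3 -c "
from h import *
print(robot.get_state()['q'])
i,c=snap('wrist','w_s2')
i=cv2.imread('pics/w_s2.png');i=cv2.rotate(i,cv2.ROTATE_180)
cv2.imwrite('pics/c7.png',i)"
```

```text
4.0667 [0.4709 0.1924 0.14  ] [-0.  -0.1 -0.3] [0.0433, -0.0105, 0.0639, 0.0054, 0.004, 0.0015] 28.043861360376177
[ 0.54625201  0.08500196  2.25606074 -0.83582478  0.56954529 -0.05676382]
```

View pics/c7.png

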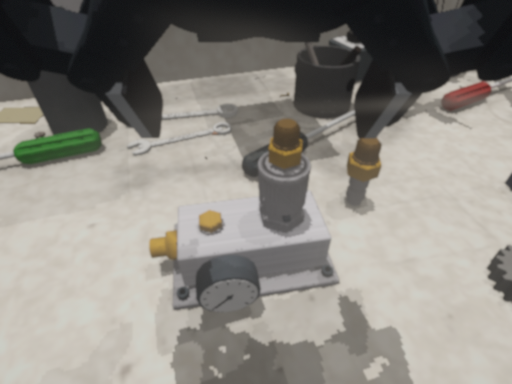

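```bash
python3 - <<'E'
from h import *
i=cv2.imread('pics/c7.png')[145:245,245:345]
i=cv2.resize(i,None,fx=6,fy=6,interpolation=cv2.INTER_CUBIC)
cv2.imwrite('pics/c8.png',np.clip(255*(i/255.)**.6,0,255).astype(np.uint8))
_,c=load('w_s2');d=c['p']-np.array([.503,.161,.06]);print(np.degrees(np.arctan2(d[1],d[0])))
E
```

```text
155.90763266836868
```

View pics/c8.png

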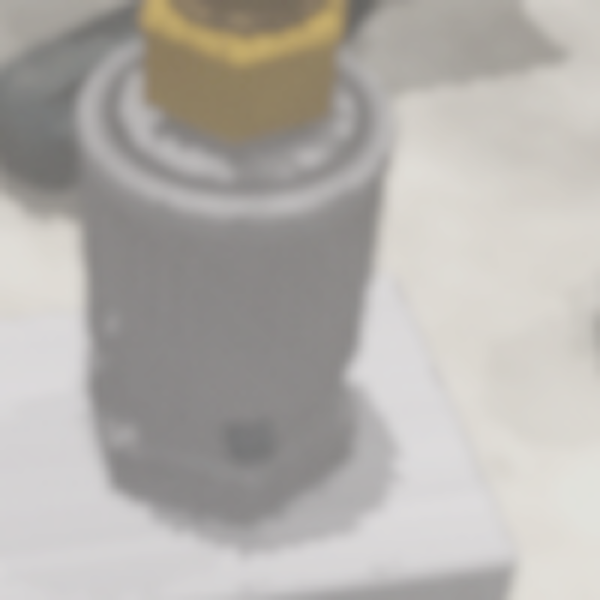

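```bash
python3 - <<'E'
from h import *
for fn,rows,u0,u1 in [('w_s1',[190,200,210,262,268],225,300),('w_s2',[182,190,198,206,252,258],180,280)]:
    i,c=load(fn);g=cv2.cvtColor(i,cv2.COLOR_BGR2GRAY)
    for r in rows: print(fn,r,u0,' '.join(map(str,g[r,u0:u1])))
E
```

```text
w_s1 190 225 195 195 194 194 193 193 193 192 192 190 184 168 143 117 98 91 90 89 90 89 89 90 90 91 89 91 89 90 90 90 91 91 91 91 90 89 89 90 90 90 90 89 89 89 89 90 90 89 89 89 88 88 88 89 102 131 159 176 182 183 183 183 184 183 184 185 185 187 188 188 191 192 192 193 192
w_s1 200 225 195 195 196 197 197 197 197 197 197 195 189 169 134 101 90 89 88 90 89 89 88 90 90 90 90 91 90 89 88 88 88 88 88 89 89 88 87 87 87 88 88 89 88 88 88 89 88 88 89 89 87 89 89 90 89 89 97 128 166 187 192 193 193 193 193 194 194 194 195 195 195 195 196 196 196
w_s1 210 225 100 102 106 111 115 126 144 161 173 176 163 134 102 89 87 86 85 85 85 85 85 86 87 86 86 86 88 88 87 88 88 88 88 88 89 90 89 89 88 89 89 88 88 88 88 88 87 87 89 89 88 87 88 89 88 88 89 90 101 133 169 188 193 193 194 195 194 194 193 192 192 192 191 191 192
w_s1 262 225 170 164 156 159 167 168 161 156 156 157 156 157 158 158 155 153 151 147 144 144 147 148 147 147 138 115 88 75 74 74 75 76 76 78 76 78 78 78 78 78 78 78 78 77 78 78 78 77 78 89 112 134 145 149 151 154 158 164 168 171 173 171 164 155 142 130 125 128 133 141 147 150 150 152 154

[... 1873 characters left out ...]
 131 129 126 123 122 120 120 120 121 122 120 115 105 89 73 66 66 67 69 70 71 74 74 74 76 76 76 76 76 76 76 75 74 72 72 70 68 68 68 76 96 113 120 123 125 126 128 129 129 128 129 130 132 134 135 135 137 137 137 138 137 137 137 137 138 138 137 135 132 128 125 123 121 120 119 119 118 118 117 116 114 113
w_s2 258 180 147 153 163 170 169 162 157 160 166 167 160 147 134 127 125 126 126 125 125 126 126 126 125 125 126 126 126 125 124 124 123 117 105 89 80 83 90 96 99 101 101 101 102 101 101 101 102 102 101 100 99 97 93 87 82 79 86 100 114 124 127 130 132 133 134 134 134 134 134 135 135 135 134 134 132 131 130 129 129 127 126 127 129 131 134 135 136 135 134 132 129 125 121 119 119 119 118 116 113 112
```

```bash
python3 - <<'E'
from h import *
obs={'w_s1':[(258.7,190),(259.5,200),(260.2,210),(263.1,262),(262.9,268)],'w_s2':[(229.1,182),(228.7,190),(228.3,198),(224.9,252)]}
A=[];b=[];w=[]
for f,l in obs.items():
    _,c=load(f)
    for u,v in l:
        p,d=ray(c,u,v);n=np.array([-d[1],d[0]]);n/=np.linalg.norm(n);A.append(n);b.append(n@p[:2])
A=np.array(A);b=np.array(b);x=np.linalg.lstsq(A,b,rcond=None)[0];print(x,((A@x-b)*1e3).round(2))
# pin & slot
def cyl(c,u,v,r):
    p,d=ray(c,u,v);q=p[:2]-x;a=d[:2]@d[:2];B=q@d[:2];C=q@q-r*r;t=(-B-np.sqrt(B*B-a*C))/a;X=p+t*d
    return X.round(4),np.degrees(np.arctan2(X[1]-x[1],X[0]-x[0])).round(1)
_,c1=load('w_s1');_,c2=load('w_s2');_,cs=load('side0');_,ct=load('top0')
u,v=329-310/5,284-528/5;print('pin s1',cyl(c1,u,v,.0185))
u,v=511-(245+248/6),383-(145+440/6);print('pin s2',cyl(c2,u,v,.0185))
for a,b_ in [(112,325),(122,435)]:
    u,v=511-(245+a/6),383-(145+b_/6);print('slot s2',cyl(c2,u,v,.0168))
print('slot side',cyl(cs,182,287.5,.017)); print('pin side',cyl(cs,165+24.8,245+38,.0185))
# heights: near point of sleeve upper rim
u,v=329-340/5,284-335/5;print('rim near s1',cyl(c1,u,v,.0168))
u,v=511-(245+240/6),383-(145+213/6);print('rim near s2',cyl(c2,u,v,.0168))
E
```

```text
[0.50097385 0.16535341] [ 0.35  0.1  -0.06 -0.34 -0.05  0.17  0.06 -0.04 -0.2 ]
pin s1 (array([0.4825, 0.1654, 0.0574]), np.float64(179.7))
pin s2 (array([0.4828, 0.1688, 0.0575]), np.float64(169.1))
slot s2 (array([0.4949, 0.181 , 0.0676]), np.float64(111.4))
slot s2 (array([0.493 , 0.1802, 0.0515]), np.float64(118.2))
slot side (array([0.4943, 0.181 , 0.0496]), np.float64(112.9))
pin side (array([0.4829, 0.1695, 0.058 ]), np.float64(167.1))
rim near s1 (array([0.4849, 0.1606, 0.0894]), np.float64(-163.5))
rim near s2 (array([0.4851, 0.1708, 0.0892]), np.float64(161.0))
```

```bash
python3 - <<'E'
from h import *
_,c=load('w_m2')
f=lambda a,b,z:plane(c,200+a/5,70+b/5,z)
for z in (.044,):
  A=f(335,130,z);B=f(185,415,z);C=f(545,240,z)
  for P,Q in((A,B),(A,C)):
    d=Q-P;print(P.round(3),Q.round(3),np.degrees(np.arctan2(d[1],d[0])).round(1))
# nipple hexagon yellow mask + silencer top in m2, tri with m1
_,c1=load('w_m1')
print(tri([(c,200+277/5,70+588/5),(c1,300+680/8*2*.875*0+ (680-400)/4,30/4)]))
print(proj(c,[.501,.1654,.119]),proj(c1,[.501,.1654,.119]),proj(load('top0')[1],[.501,.1654,.119]),proj(load('side0')[1],[.501,.1654,.119]))
E
```

```text
[0.487 0.242 0.044] [0.477 0.177 0.044] -98.4
[0.487 0.242 0.044] [0.536 0.236 0.044] -6.6
(array([0.50128762, 0.16512615, 0.12000337]), [0.0005420064525699308, 0.000542006452569849])
[255.67520448 187.29319539] [368.6075725    7.03093886] [137.12282484 184.05571173] [180.16360049 256.57413941]
```

```bash
python3 r.py .501 .1654 .19 90
```

```text
t 4.12 pos [0.4719 0.1945 0.1403] head 162.45 F [ 0.1  1.1 -0.7] M [ 0.09  0.16 -0.02] op 0.0858 q6 -0.05
[0.0571, 0.0769, 0.1957, -0.2297, -0.0755, -0.0901] dist 0.0645
```

Call:
jog_arm --pt "0 0 0 -0.1 -0.05 -0.15 0" --pt "0.057 0.077 0.196 -0.23 -0.075 -0.15 0" --pt "0.057 0.077 0.196 -0.23 -0.075 -0.1 0" --pt "0.057 0.077 0.196 -0.23 -0.075 -0.09 0" --pt "0.057 0.077 0.196 -0.23 -0.075 -0.09 0"

```text
time_s: 4.53
tool_pos: [0.5016, 0.1639, 0.1904]
tool_rot: [0.377, 0.908, -0.027, 0.182]
wrist_force: [0.6, 0.5, 0.3]
opening: 0.085
```

```bash
python3 r.py .501 .1654 .19 90
```

```text
t 4.53 pos [0.5016 0.1639 0.1904] head 133.91 F [0.6 0.5 0.3] M [0.05 0.15 0.02] op 0.085 q6 -0.12
[0.0361, 0.0486, 0.1233, 0.0064, 0.0024, -0.0003] dist 0.0017
```

Call:
jog_arm --pt "0.036 0.049 0.123 0.006 0.002 0 0" --pt "0.036 0.049 0.123 0.006 0.002 0 0" --pt "0.036 0.049 0.123 0.006 0.002 0 0" --pt "0.036 0.049 0.123 0.006 0.002 0 0" --pt "0.036 0.049 0.123 0.006 0.002 0 0"

```text
time_s: 4.95
tool_pos: [0.5015, 0.1639, 0.1904]
tool_rot: [0.626, 0.778, -0.007, 0.052]
wrist_force: [0.6, 0.5, -1.0]
opening: 0.0853
```

Call:
jog_arm --pt "0.018 0.024 0.035 0.0 0.0 0 0" --pt "0.018 0.024 0.035 0.0 0.0 0 0"

```text
time_s: 5.12
tool_pos: [0.5021, 0.1628, 0.1912]
tool_rot: [0.698, 0.716, 0.001, -0.029]
wrist_force: [0.5, -0.1, 0.3]
opening: 0.0851
```

```bash
python3 r.py .501 .1654 .19 90
```

```text
t 5.12 pos [0.5021 0.1628 0.1912] head 91.37 F [ 0.5 -0.1  0.3] M [-0.04 -0.03 -0.03] op 0.0851 q6 0.15
[-0.0061, -0.0067, 0.0039, 0.0103, -0.004, 0.0053] dist 0.0031
```

Call:
jog_arm --pt "-0.006 -0.0067 0.004 0.01 -0.004 0.03 0" --pt "-0.006 -0.0067 0.004 0.01 -0.004 0.06 0" --pt "-0.006 -0.0067 0.004 0.01 -0.004 0.06 0"

```text
time_s: 5.37
tool_pos: [0.4988, 0.1645, 0.1746]
tool_rot: [0.707, 0.707, -0.002, -0.001]
wrist_force: [-0.7, -0.7, -1.1]
opening: 0.0853
```

```bash
python3 r.py .501 .1654 .076 90;python3 - <<'E'
from h import *
i,c=snap('wrist','w_d1')
for z in (.119,.09): print(proj(c,[.501,.1654,z]))
cv2.imwrite('pics/c9.png',cv2.resize(cv2.imread('pics/w_d1.png')[200:384,170:340],None,fx=4,fy=4,interpolation=cv2.INTER_CUBIC)[:600])
E
```

```text
t 5.37 pos [0.4988 0.1645 0.1746] head 90.04 F [-0.7 -0.7 -1.1] M [-0.    0.03  0.01] op 0.0853 q6 0.23
[-0.0007, 0.0001, 0.0001, 0.0039, 0.0105, 0.3944] dist 0.0986
[257.12876632 215.25075818]
[256.77753778 201.24650892]
```

View pics/c9.png

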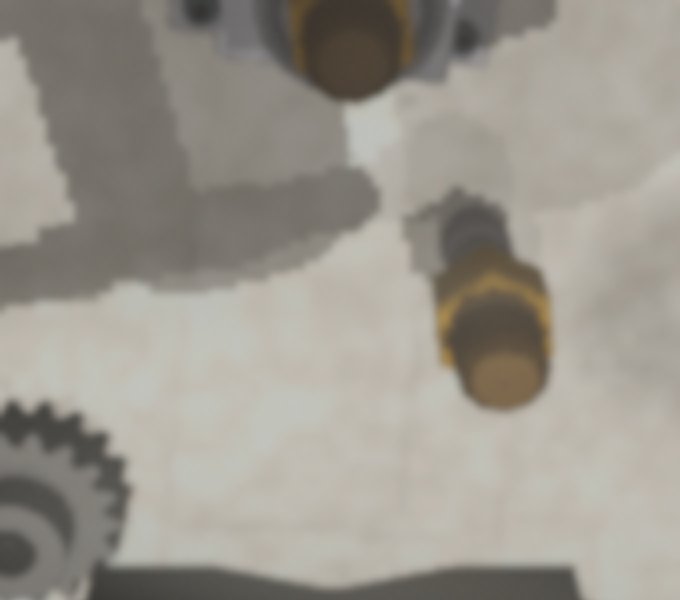

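Call:
jog_arm --pt "-0.0007 0 0 0.004 0.01 0.1 0" --pt "-0.0007 0 0 0.004 0.01 0.2 0" --pt "-0.0007 0 0 0.004 0.01 0.3 0" --pt "-0.0007 0 0 0.004 0.01 0.394 0" --pt "-0.0007 0 0 0.004 0.01 0.394 0"

```text
time_s: 5.83
tool_pos: [0.4967, 0.1648, 0.0722]
tool_rot: [0.706, 0.708, -0.004, -0.002]
wrist_force: [-1.7, -1.2, -0.1]
opening: 0.0855
```

```bash
python3 r.py .501 .1654 .076 90
```

```text
t 5.83 pos [0.4967 0.1648 0.0722] head 90.15 F [-1.7 -1.2 -0.1] M [ 0.02  0.06 -0.08] op 0.0855 q6 0.24
[-0.0014, 0.0004, 0.0004, 0.0023, 0.0171, -0.0152] dist 0.0057
```

Call:
jog_arm --pt "-0.001 0 0 0.002 0.017 -0.015 0" --pt "-0.001 0 0 0.002 0.017 -0.015 0" --pt "-0.001 0 0 0.002 0.017 -0.015 0"

```text
time_s: 6.08
tool_pos: [0.5027, 0.1658, 0.0779]
tool_rot: [0.706, 0.708, -0.0, 0.001]
wrist_force: [0.6, 0.0, 0.1]
opening: 0.0854
```

```bash
python3 r.py .501 .1654 .076 90
```

```text
t 6.08 pos [0.5027 0.1658 0.0779] head 90.19 F [0.6 0.  0.1] M [-0.04  0.01 -0.05] op 0.0854 q6 0.24
[0.0002, 0.0003, 0.0005, -0.0015, -0.0068, 0.0075] dist 0.0026
```

Call:
jog_arm --pt "0 0 0 0 -0.006 0.007 0" --pt "0 0 0 0 -0.006 0.007 0" --pt "0 0 0 0 -0.006 0.007 0" --pt "0 0 0 0 -0.006 0.007 0"

```text
time_s: 6.42
tool_pos: [0.5016, 0.1659, 0.0768]
tool_rot: [0.706, 0.708, 0.0, 0.001]
wrist_force: [-1.1, -0.5, -0.6]
opening: 0.0853
```

```bash
python3 r.py .501 .1654 .076 90
```

```text
t 6.42 pos [0.5016 0.1659 0.0768] head 90.19 F [-1.1 -0.5 -0.6] M [-0.04  0.03  0.05] op 0.0853 q6 0.24
[0.0003, 0.0003, 0.0005, -0.002, -0.0024, 0.0031] dist 0.0011
```

Call:
jog_arm --pt "0 0 0 0 -0.001 0.002 0.5" --pt "0 0 0 0 -0.001 0.002 0.5" --pt "0 0 0 0 -0.001 0.002 0.5" --pt "0 0 0 0 -0.001 0.002 0.6" --pt "0 0 0 0 -0.001 0.002 0.6"

```text
time_s: 6.83
tool_pos: [0.5016, 0.1659, 0.0763]
tool_rot: [0.706, 0.708, 0.0, 0.002]
wrist_force: [0.4, -1.2, -0.2]
opening: 0.0344
```

Call:
jog_arm --pt "0 0 0 0 0 0 0.65" --pt "0 0 0 0 0 0 0.65" --pt "0 0 0 0 0 0 0.7"

```text
time_s: 7.08
tool_pos: [0.5016, 0.1659, 0.0765]
tool_rot: [0.706, 0.708, 0.0, 0.002]
wrist_force: [-1.0, -0.7, 2.6]
opening: 0.0326
```

```bash
python3 r.py .501 .1654 .076 90
```

```text
t 7.08 pos [0.5016 0.1659 0.0765] head 90.2 F [-1.  -0.7  2.6] M [-0.08  0.18 -0.02] op 0.0326 q6 0.24
[0.0004, 0.0003, 0.0006, -0.002, -0.0024, 0.0021] dist 0.0009
```

Call:
jog_arm --pt "0 0 -0.01 0 0 0 0.7" --pt "0 0 -0.02 0 0 0 0.7" --pt "0 0 -0.03 0 0 0 0.7" --pt "0 0 -0.04 0 0 0 0.7" --pt "0 0 -0.05 0 0 0 0.7"

```text
time_s: 7.5
tool_pos: [0.5015, 0.1659, 0.0766]
tool_rot: [0.585, 0.811, -0.0, 0.001]
wrist_force: [-0.7, -0.2, 2.7]
opening: 0.0321
```

```bash
python3 r.py .501 .1654 .0765 148
```

```text
t 7.5 pos [0.5015 0.1659 0.0766] head 108.37 F [-0.7 -0.2  2.7] M [0.02 0.14 0.  ] op 0.0321 q6 -0.08
[0.0001, 0.0005, -0.1101, -0.0012, -0.0024, 0.0004] dist 0.0007
```

Call:
jog_arm --pt "0 0 -0.012 0 0 0 0.7" --pt "0 0 -0.024 0 0 0 0.7" --pt "0 0 -0.036 0 0 0 0.7" --pt "0 0 -0.048 0 0 0 0.7" --pt "0 0 -0.06 0 0 0 0.7"

```text
time_s: 7.92
tool_pos: [0.5014, 0.1658, 0.0766]
tool_rot: [0.421, 0.907, -0.0, 0.001]
wrist_force: [-0.1, -0.4, 1.5]
opening: 0.0325
```

Call:
jog_arm --pt "0 0 -0.012 0 0 0 0.7" --pt "0 0 -0.022 0 0 0 0.7" --pt "0 0 -0.022 0 0 0 0.7"

```text
time_s: 8.17
tool_pos: [0.5013, 0.1658, 0.0766]
tool_rot: [0.357, 0.934, -0.0, 0.001]
wrist_force: [-1.1, -0.9, 0.7]
opening: 0.0326
```

```bash
python3 r.py .501 .1654 .0765 148; python3 - <<'E'
from h import *
snap('side','s1');crop('s1',150,230,230,310,7,'c10')
snap('wrist','w_t1')
E
```

```text
t 8.17 pos [0.5013 0.1658 0.0766] head 138.15 F [-1.1 -0.9  0.7] M [0.   0.13 0.02] op 0.0326 q6 -0.6
[-0.0, 0.0004, -0.0274, -0.0002, -0.002, 0.0005] dist 0.0005
```

View pics/c10.png

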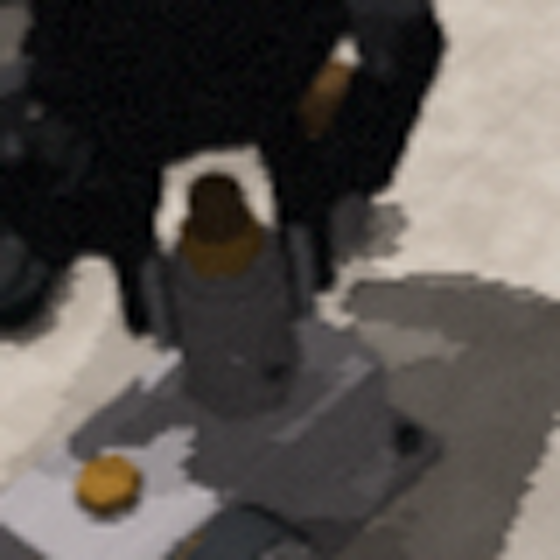

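View pics/w_t1.png

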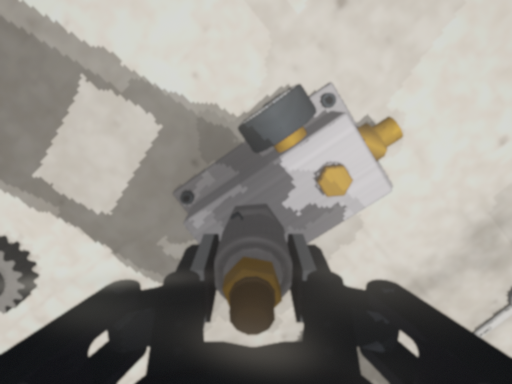

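```bash
python3 - <<'E'
from h import *
i=cv2.imread('pics/s1.png')[255:300,165:205].astype(float)
i=cv2.resize(i,None,fx=13,fy=13,interpolation=cv2.INTER_CUBIC);cv2.imwrite('pics/c11.png',np.clip((i-20)*2,0,255).astype(np.uint8))
E
```

```text
(no output)
```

View pics/c11.png

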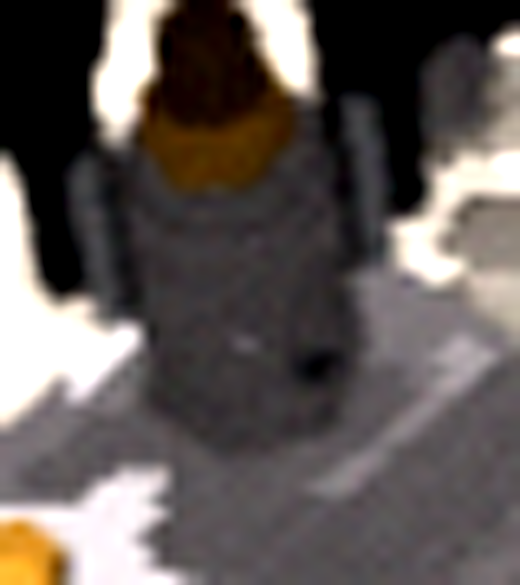

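```bash
python3 - <<'E'
from h import *
_,c=load('s1');x=np.array([.501,.1654])
for az in (112,125,135,145,150,160,172):
  a=np.radians(az);print(az,[proj(c,[x[0]+.017*np.cos(a),x[1]+.017*np.sin(a),z]).round(1).tolist() for z in (.058,.068)])
print(proj(c,[.501,.1654,.119]))
E
```

```text
112 [[181.4, 284.7], [180.8, 281.3]]
125 [[183.3, 284.7], [182.7, 281.3]]
135 [[184.8, 284.5], [184.3, 281.1]]
145 [[186.3, 284.1], [185.8, 280.7]]
150 [[187.1, 283.8], [186.5, 280.5]]
160 [[188.4, 283.2], [187.9, 279.8]]
172 [[189.8, 282.2], [189.3, 278.8]]
[180.16360049 256.57413941]
```

Call:
jog_arm --pt "0 0 0 0 0 0.004 0.7" --pt "0 0 0 0 0 0.007 0.7" --pt "0 0 0 0 0 0.007 0.7"

```text
time_s: 8.52
tool_pos: [0.5013, 0.1658, 0.0749]
tool_rot: [0.359, 0.933, -0.001, 0.001]
wrist_force: [-1.3, -1.4, 3.8]
opening: 0.0326
```

```bash
python3 r.py .501 .1654 .0765 148
```

```text
t 8.52 pos [0.5013 0.1658 0.0749] head 137.96 F [-1.3 -1.4  3.8] M [-0.03  0.14  0.02] op 0.0326 q6 -0.6
[-0.0, 0.0004, -0.0279, -0.0001, -0.002, -0.0063] dist 0.0017
```

Call:
jog_arm --pt "0 0 0 0 0 0.002 0.7" --pt "0 0 0 0 0 0.003 0.7" --pt "0 0 0 0 0 0.003 0.7"

```text
time_s: 8.77
tool_pos: [0.5014, 0.1658, 0.0745]
tool_rot: [0.359, 0.933, -0.001, 0.001]
wrist_force: [-2.2, -0.6, 5.6]
opening: 0.0323
```

Call:
jog_arm --pt "0 0 0 0 0 0.003 0.7" --pt "0 0 0 0 0 0.004 0.7" --pt "0 0 0 0 0 0.004 0.7"

```text
time_s: 9.02
tool_pos: [0.5015, 0.1658, 0.0744]
tool_rot: [0.359, 0.933, -0.001, 0.001]
wrist_force: [-3.2, -0.7, 9.0]
opening: 0.0323
```

Call:
jog_arm --pt "0 0 -0.005 0 0 0.004 0.7" --pt "0 0 -0.01 0 0 0.004 0.7" --pt "0 0 -0.015 0 0 0.004 0.7" --pt "0 0 -0.015 0 0 0.004 0.7"

```text
time_s: 9.35
tool_pos: [0.5015, 0.1659, 0.0743]
tool_rot: [0.314, 0.949, -0.001, 0.001]
wrist_force: [-2.8, -1.5, 11.3]
opening: 0.0328
```

```bash
python3 r.py .501 .1654 .0765 148
```

```text
t 9.35 pos [0.5015 0.1659 0.0743] head 143.39 F [-2.8 -1.5 11.3] M [-0.19  0.63  0.02] op 0.0328 q6 -0.69
[-0.0002, 0.0003, -0.0128, 0.0004, -0.0026, -0.009] dist 0.0023
```

Call:
jog_arm --pt "0 0 -0.005 0 0 0.004 0.7" --pt "0 0 -0.01 0 0 0.004 0.7" --pt "0 0 -0.015 0 0 0.004 0.7" --pt "0 0 -0.015 0 0 0.004 0.7"

```text
time_s: 9.68
tool_pos: [0.5015, 0.1658, 0.0741]
tool_rot: [0.269, 0.963, -0.001, 0.001]
wrist_force: [-3.6, -2.2, 9.9]
opening: 0.0324
```

```bash
python3 r.py .501 .1654 .0765 148
```

```text
t 9.68 pos [0.5015 0.1658 0.0741] head 148.83 F [-3.6 -2.2  9.9] M [-0.11  0.55 -0.01] op 0.0324 q6 -0.79
[-0.0002, 0.0003, 0.0023, 0.0007, -0.0025, -0.0094] dist 0.0024
```

Call:
jog_arm --pt "0 0 -0.005 0 0 0.003 0.7" --pt "0 0 -0.01 0 0 0.003 0.7" --pt "0 0 -0.015 0 0 0.003 0.7" --pt "0 0 -0.015 0 0 0.003 0.7"

```text
time_s: 10.02
tool_pos: [0.5014, 0.1658, 0.074]
tool_rot: [0.223, 0.975, -0.001, 0.0]
wrist_force: [-3.7, -1.2, 7.5]
opening: 0.0326
```

```bash
python3 r.py .501 .1654 .0765 148
```

```text
t 10.02 pos [0.5014 0.1658 0.074 ] head 154.27 F [-3.7 -1.2  7.5] M [-0.1   0.42 -0.01] op 0.0326 q6 -0.88
[-0.0003, 0.0002, 0.0174, 0.0008, -0.0022, -0.0099] dist 0.0025
```

Call:
jog_arm --pt "0 0 0 0 0 0.004 0.7" --pt "0 0 0 0 0 0.006 0.7" --pt "0 0 0 0 0 0.006 0.7"

```text
time_s: 10.27
tool_pos: [0.5015, 0.1658, 0.0735]
tool_rot: [0.223, 0.975, -0.001, 0.0]
wrist_force: [-3.7, -1.3, 10.5]
opening: 0.0323
```

```bash
python3 r.py .501 .1654 .0765 148
```

```text
t 10.27 pos [0.5015 0.1658 0.0735] head 154.26 F [-3.7 -1.3 10.5] M [-0.12  0.54  0.03] op 0.0323 q6 -0.88
[-0.0004, 0.0002, 0.0174, 0.001, -0.0023, -0.0118] dist 0.003
```

Call:
jog_arm --pt "0 0 -0.005 0 0 0.003 0.7" --pt "0 0 -0.01 0 0 0.003 0.7" --pt "0 0 -0.012 0 0 0.003 0.7" --pt "0 0 -0.012 0 0 0.003 0.7"

```text
time_s: 10.6
tool_pos: [0.5013, 0.1657, 0.0729]
tool_rot: [0.186, 0.983, -0.001, 0.0]
wrist_force: [-2.8, -0.2, 4.3]
opening: 0.0324
```

```bash
python3 r.py .501 .1654 .0765 148;  python3 - <<'E'
from h import *
snap('side','s2')
i=cv2.imread('pics/s2.png')[255:300,165:205].astype(float)
i=cv2.resize(i,None,fx=13,fy=13,interpolation=cv2.INTER_CUBIC);cv2.imwrite('pics/c12.png',np.clip((i-20)*2,0,255).astype(np.uint8))
E
```

```text
t 10.6 pos [0.5013 0.1657 0.0729] head 158.58 F [-2.8 -0.2  4.3] M [0.02 0.28 0.06] op 0.0324 q6 -0.96
[-0.0004, 0.0001, 0.0294, 0.0007, -0.0017, -0.0142] dist 0.0036
```

View pics/c12.png

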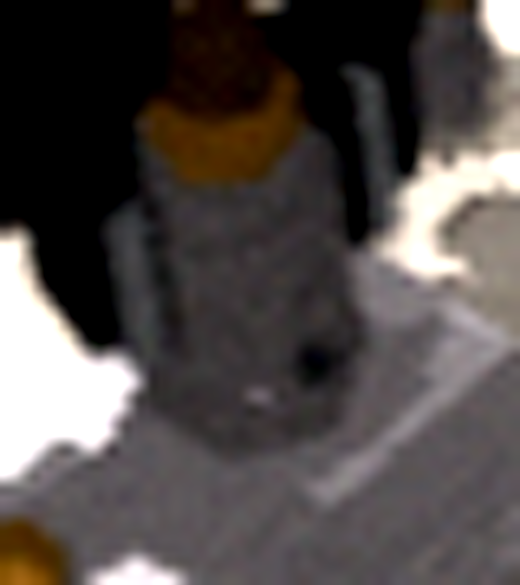

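Call:
jog_arm --pt "0 0 0 0 0 0.004 0.7" --pt "0 0 0 0 0 0.007 0.7" --pt "0 0 0 0 0 0.007 0.7"

```text
time_s: 10.9
tool_pos: [0.5013, 0.1657, 0.0712]
tool_rot: [0.186, 0.983, -0.001, 0.0]
wrist_force: [-1.4, -0.8, 5.1]
opening: 0.0321
```

```bash
python3 r.py .501 .1654 .0765 148
```

```text
t 10.9 pos [0.5013 0.1657 0.0712] head 158.54 F [-1.4 -0.8  5.1] M [0.04 0.26 0.05] op 0.0321 q6 -0.96
[-0.0004, 0.0001, 0.0293, 0.0008, -0.0016, -0.0211] dist 0.0053
```

Call:
jog_arm --pt "0 0 -0.004 0 0 0.004 0.7" --pt "0 0 -0.006 0 0 0.008 0.7" --pt "0 0 -0.006 0 0 0.01 0.7" --pt "0 0 -0.006 0 0 0.01 0.7"

```text
time_s: 11.23
tool_pos: [0.5014, 0.1657, 0.0691]
tool_rot: [0.168, 0.986, -0.001, -0.0]
wrist_force: [-3.7, -1.1, 7.7]
opening: 0.0323
```

```bash
python3 r.py .501 .1654 .0765 148
```

```text
t 11.23 pos [0.5014 0.1657 0.0691] head 160.66 F [-3.7 -1.1  7.7] M [-0.01  0.42  0.01] op 0.0323 q6 -0.99
[-0.0004, 0.0001, 0.0352, 0.0009, -0.0018, -0.0296] dist 0.0074
```

Call:
jog_arm --pt "0 0 0 0 0 0.004 0.7" --pt "0 0 0 0 0 0.007 0.7" --pt "0 0 0 0 0 0.009 0.7" --pt "0 0 0 0 0 0.009 0.7"

```text
time_s: 11.57
tool_pos: [0.5015, 0.1658, 0.0684]
tool_rot: [0.168, 0.986, -0.002, -0.0]
wrist_force: [-6.1, -2.9, 15.1]
opening: 0.0325
```

```bash
python3 r.py .501 .1654 .0765 148
```

```text
t 11.57 pos [0.5015 0.1658 0.0684] head 160.64 F [-6.1 -2.9 15.1] M [-0.18  0.88  0.03] op 0.0325 q6 -0.99
[-0.0005, 0.0, 0.0351, 0.0014, -0.0022, -0.0323] dist 0.0081
```

```bash
python3 - <<'E'
from h import *
snap('side','s3')
i=cv2.imread('pics/s3.png')[240:300,155:215].astype(float)
i=cv2.resize(i,None,fx=9,fy=9,interpolation=cv2.INTER_CUBIC);a=np.clip((i-10)*1.8,0,255).astype(np.uint8)
cv2.imwrite('pics/c13.png',a)
i,c=snap('wrist','w_t2')
for z in (.119,.125):print(proj(c,[.501,.1654,z]))
E
```

```text
[251.1014536  335.72686186]
[250.91632883 350.21031317]
```

View pics/c13.png

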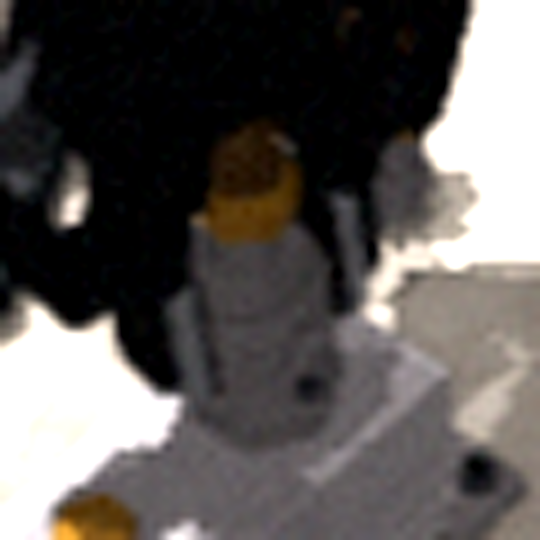

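View pics/w_t2.png

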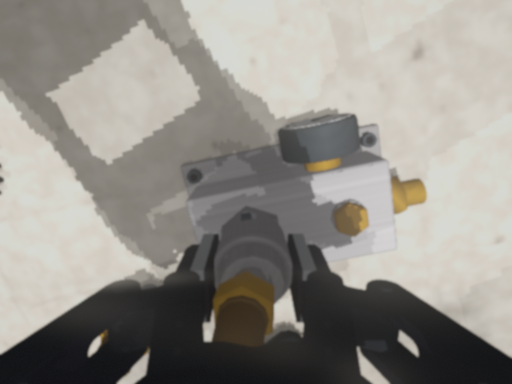

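Call:
jog_arm --pt "0 0 0 0 0 0 0.6" --pt "0 0 0 0 0 -0.004 0.5" --pt "0 0 0 0 0 -0.004 0.4" --pt "0 0 0 0 0 -0.004 0.3" --pt "0 0 0 0 0 -0.004 0.2"

```text
time_s: 12.08
tool_pos: [0.5012, 0.1657, 0.0688]
tool_rot: [0.168, 0.986, -0.002, -0.001]
wrist_force: [-0.9, -0.5, 0.7]
opening: 0.0683
```

Call:
jog_arm --pt "0 0 0 0 0 -0.08 0" --pt "0 0 0 0 0 -0.2 0" --pt "0 0 0 0 0 -0.32 0" --pt "0 0 0 0 0 -0.44 0" --pt "0 0 0 0 0 -0.44 0"

```text
time_s: 12.5
tool_pos: [0.5061, 0.1673, 0.1851]
tool_rot: [0.168, 0.986, 0.001, 0.005]
wrist_force: [1.0, -0.9, 0.9]
opening: 0.0857
```

```bash
python3 r.py .501 .1654 .11 148; python3 - <<'E'
from h import *
i,c=snap('wrist','w_h1');snap('side','s4')
p=proj(c,[.501,.1654,.115]).astype(int);print(p,[proj(c,[.501,.1654,z]).round(1) for z in (.125,.111,.099,.082)])
a=cv2.imread('pics/w_h1.png')[max(0,p[1]-50):p[1]+50,p[0]-50:p[0]+50]
b=cv2.imread('pics/s4.png')[240:300,155:215]
a=cv2.resize(a,(400,400*a.shape[0]//100),interpolation=cv2.INTER_CUBIC);b=cv2.resize(b,(400,400),interpolation=cv2.INTER_CUBIC)
cv2.imwrite('pics/c14.png',np.clip(255*(np.hstack([a,b])/255.)**.7,0,255).astype(np.uint8))
E
```

```text
t 12.5 pos [0.5061 0.1673 0.1851] head 160.63 F [ 1.  -0.9  0.9] M [ 0.01 -0.03  0.  ] op 0.0857 q6 -0.99
[0.0007, 0.0015, 0.0351, 0.0196, -0.015, 0.3001] dist 0.0753
[247 202] [array([247.3, 207.6]), array([247.5, 200.8]), array([247.8, 195.6]), array([248. , 189.1])]
```

View pics/c14.png

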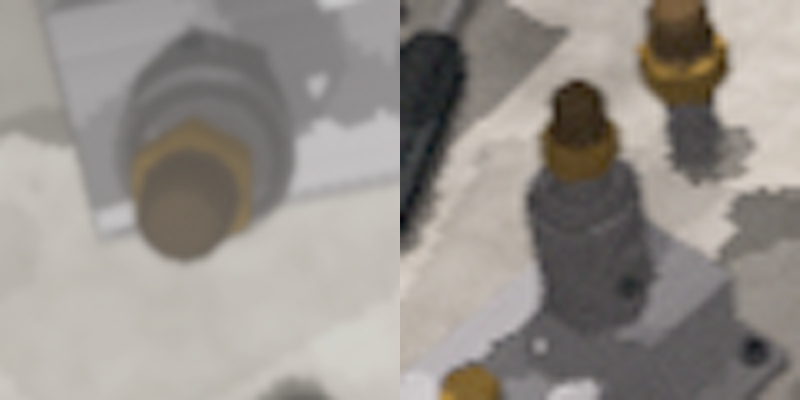

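```bash
python3 r.py .501 .1655 .111 160.6
```

```text
t 12.6 pos [0.5026 0.1664 0.1802] head 160.63 F [-0.9 -0.4 -1. ] M [ 0.    0.08 -0.01] op 0.0852 q6 -0.99
[-0.0002, 0.0004, 0.0001, 0.0056, -0.0051, 0.2768] dist 0.0692
```

```bash
python3 - <<'E'
from h import *
i,c=snap('wrist','w_h2')
p=proj(c,[.501,.1654,.115]).astype(int);print(p,[proj(c,[.501,.1654,z]).round(1) for z in (.125,.111,.099,.082)])
a=cv2.imread('pics/w_h2.png')[p[1]-50:p[1]+50,p[0]-50:p[0]+50]
a=cv2.resize(a,None,fx=6,fy=6,interpolation=cv2.INTER_CUBIC)
cv2.imwrite('pics/c15.png',np.clip(255*(a/255.)**.7,0,255).astype(np.uint8))
E
```

```text
[250 210] [array([250.9, 215.3]), array([251., 208.]), array([251.2, 202.5]), array([251.3, 195.6])]
```

View pics/c15.png

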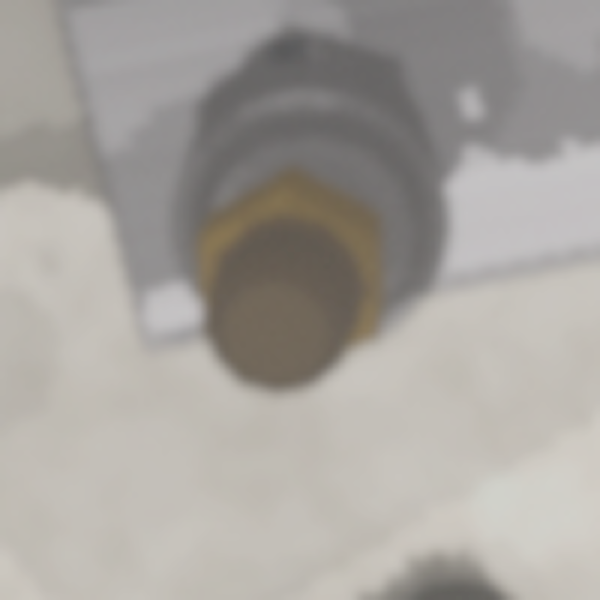

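Call:
jog_arm --pt "0 0 0 0.006 -0.006 0.09 0.3" --pt "0 0 0 0.006 -0.006 0.18 0.3" --pt "0 0 0 0.006 -0.006 0.27 0.3" --pt "0 0 0 0.006 -0.006 0.277 0.3" --pt "0 0 0 0.006 -0.006 0.277 0.3"

```text
time_s: 13.07
tool_pos: [0.4961, 0.1641, 0.1061]
tool_rot: [0.168, 0.986, -0.003, -0.004]
wrist_force: [0.2, -0.6, 0.5]
opening: 0.0598
```

```bash
python3 r.py .501 .1655 .111 160.6
```

```text
t 13.07 pos [0.4961 0.1641 0.1061] head 160.62 F [ 0.2 -0.6  0.5] M [-0.    0.05  0.01] op 0.0598 q6 -0.99
[-0.0012, -0.0012, 0.0001, -0.0165, 0.0115, -0.0199] dist 0.0071
```

Call:
jog_arm --pt "-0.001 -0.001 0 -0.013 0.009 -0.017 0.4" --pt "-0.001 -0.001 0 -0.013 0.009 -0.017 0.4" --pt "-0.001 -0.001 0 -0.013 0.009 -0.017 0.4" --pt "-0.001 -0.001 0 -0.013 0.009 -0.017 0.4"

```text
time_s: 13.4
tool_pos: [0.501, 0.1655, 0.1116]
tool_rot: [0.168, 0.986, -0.0, 0.001]
wrist_force: [-0.1, 0.3, -0.4]
opening: 0.0513
```

```bash
python3 r.py .501 .1655 .111 160.6
```

```text
t 13.4 pos [0.501  0.1655 0.1116] head 160.62 F [-0.1  0.3 -0.4] M [-0.02  0.05  0.01] op 0.0513 q6 -1.0
[0.0, 0.0002, 0.0001, 0.0002, 0.0001, 0.0025] dist 0.0006
```

Spot on. Close gently on the hexagon.

Call:
jog_arm --pt "0 0 0 0 0 0 0.6" --pt "0 0 0 0 0 0 0.68" --pt "0 0 0 0 0 0 0.72" --pt "0 0 0 0 0 0 0.74" --pt "0 0 0 0 0 0 0.76"

```text
time_s: 13.82
tool_pos: [0.501, 0.1655, 0.1117]
tool_rot: [0.168, 0.986, -0.0, 0.001]
wrist_force: [0.3, 0.2, -0.0]
opening: 0.0206
```

Call:
jog_arm --pt "0 0 0 0 0 0 0.78" --pt "0 0 0 0 0 0 0.8" --pt "0 0 0 0 0 0 0.82"

```text
time_s: 14.07
tool_pos: [0.5011, 0.1654, 0.1118]
tool_rot: [0.168, 0.986, -0.0, 0.001]
wrist_force: [-0.2, -0.2, 1.6]
opening: 0.0172
```

```bash
python3 r.py .501 .1655 .111 160.6;  python3 - <<'E'
from h import *
snap('side','s5')
i=cv2.imread('pics/s5.png')[230:300,150:220].astype(float)
i=cv2.resize(i,None,fx=8,fy=8,interpolation=cv2.INTER_CUBIC);cv2.imwrite('pics/c16.png',np.clip((i-10)*1.8,0,255).astype(np.uint8))
E
```

```text
t 14.07 pos [0.5011 0.1654 0.1118] head 160.63 F [-0.2 -0.2  1.6] M [-0.07  0.03 -0.04] op 0.0172 q6 -1.0
[-0.0, 0.0002, 0.0001, 0.0003, 0.0002, 0.0034] dist 0.0009
```

View pics/c16.png

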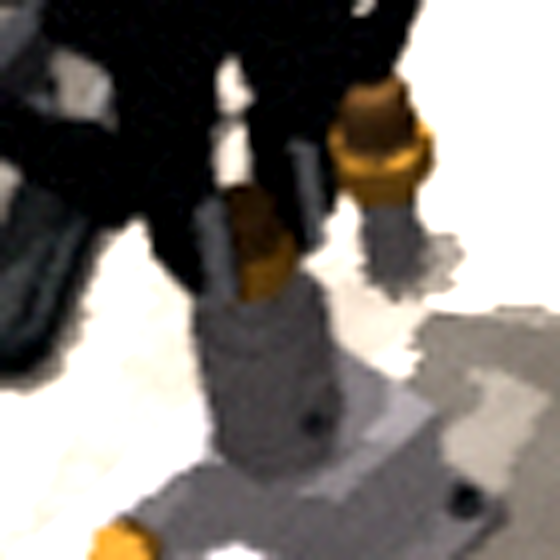

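Call:
jog_arm --pt "0 0 0 0 0 -0.01 0.85" --pt "0 0 0 0 0 -0.02 0.85" --pt "0 0 0 0 0 -0.03 0.85" --pt "0 0 0 0 0 -0.04 0.85"

```text
time_s: 14.45
tool_pos: [0.5009, 0.1654, 0.1219]
tool_rot: [0.168, 0.986, -0.0, 0.0]
wrist_force: [-0.4, -0.4, 0.2]
opening: 0.0175
```

```bash
python3 r.py .501 .1655 .16 160.6;  python3 - <<'E'
from h import *
snap('side','s6')
i=cv2.imread('pics/s6.png')[230:300,150:220].astype(float)
i=cv2.resize(i,None,fx=8,fy=8,interpolation=cv2.INTER_CUBIC);cv2.imwrite('pics/c17.png',np.clip((i-10)*1.8,0,255).astype(np.uint8))
E
```

```text
t 14.45 pos [0.5009 0.1654 0.1219] head 160.63 F [-0.4 -0.4  0.2] M [-0.03 -0.   -0.  ] op 0.0175 q6 -1.0
[-0.0, 0.0001, 0.0001, -0.0004, 0.0005, -0.1523] dist 0.0381
```

View pics/c17.png

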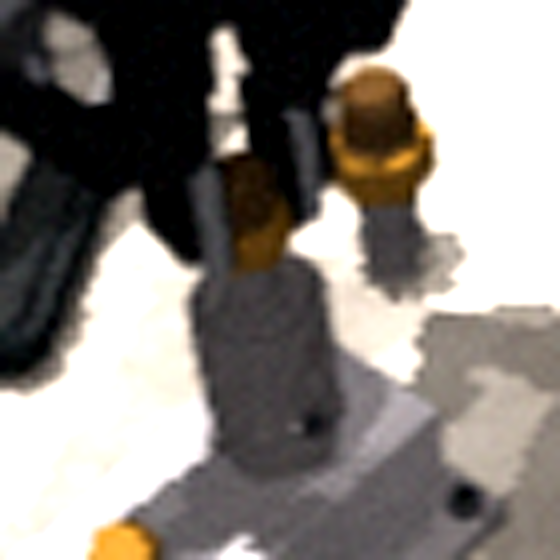

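Nipple rising with no force. Continue up.

Call:
jog_arm --pt "0 0 0 0 0 -0.02 0.85" --pt "0 0 0 0 0 -0.05 0.85" --pt "0 0 0 0 0 -0.1 0.85" --pt "0 0 0 0 0 -0.18 0.85" --pt "0 0 0 0 0 -0.26 0.85"

```text
time_s: 14.92
tool_pos: [0.5007, 0.1654, 0.1882]
tool_rot: [0.168, 0.986, -0.0, 0.0]
wrist_force: [0.6, -1.1, 0.0]
opening: 0.0171
```

```bash
python3 r.py .501 .1655 .20 160.6;  python3 - <<'E'
from h import *
snap('side','s7');snap('wrist','w_p1')
i=cv2.imread('pics/s7.png')[190:300,130:240].astype(float)
i=cv2.resize(i,(400,400),interpolation=cv2.INTER_CUBIC)
j=cv2.resize(cv2.imread('pics/w_p1.png')[184:384,150:350],(400,400)).astype(float);cv2.imwrite('pics/c18.png',np.clip((np.hstack([i,j])-10)*1.7,0,255).astype(np.uint8))
E
```

```text
t 14.92 pos [0.5007 0.1654 0.1882] head 160.63 F [ 0.6 -1.1  0. ] M [ 0.04 -0.01  0.01] op 0.0171 q6 -1.0
[-0.0, 0.0001, 0.0001, -0.0012, 0.0008, -0.0471] dist 0.0118
```

View pics/c18.png

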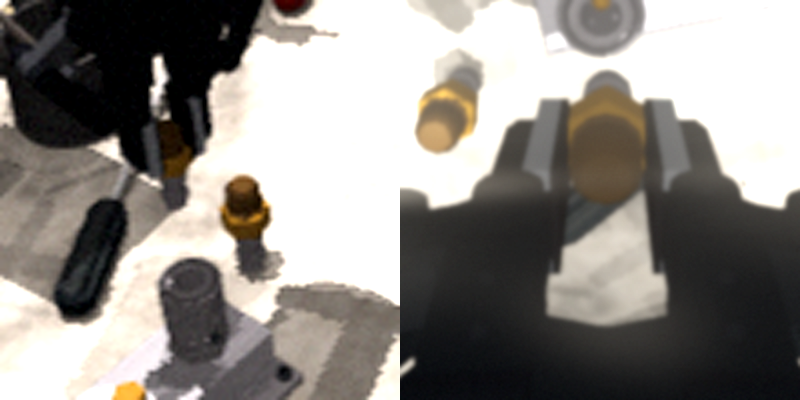

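```bash
python3 - <<'E'
from h import *
i,c=load('w_p1');st=robot.get_state();Rm=R.from_quat(st['tool_rot']).as_matrix();p=np.array([.5007,.1654,.1882])
for t,r in ((-.0132,0),(.0008,0),(.0128,0),(.0408,0),(.0408,.0055),(-.0132,-.008)):
    print(t,r,proj(c,p+Rm[:,2]*t+Rm[:,0]*r).round(1))
cv2.imwrite('pics/c19.png',cv2.resize(i[205:295,210:300],None,fx=6,fy=6,interpolation=cv2.INTER_CUBIC))
# rack: hole from w_rack, w_m1, top0, side0
a,cr=load('w_rack');crop('w_rack',290,130,370,210,5,'c20');crop('w_m1',190,230,300,345,5,'c21')
u=cv2.imread('pics/c20.png');v=cv2.imread('pics/c21.png');cv2.imwrite('pics/c22.png',np.hstack([cv2.resize(u,(400,400)),cv2.resize(v,(400,418))[:400]]))
E
```

```text
-0.0132 0 [248.5 262.1]
0.0008 0 [248.9 247.9]
0.0128 0 [249.2 237.6]
0.0408 0 [249.8 218.3]
0.0408 0.0055 [249.8 209.5]
-0.0132 -0.008 [248.5 278.7]
```

View pics/c19.png

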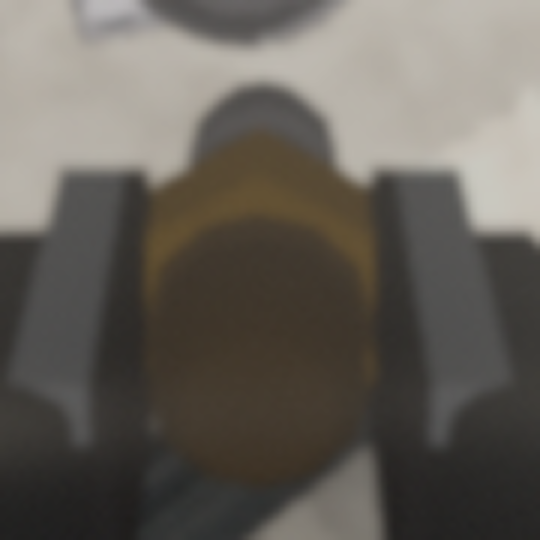

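View pics/c22.png

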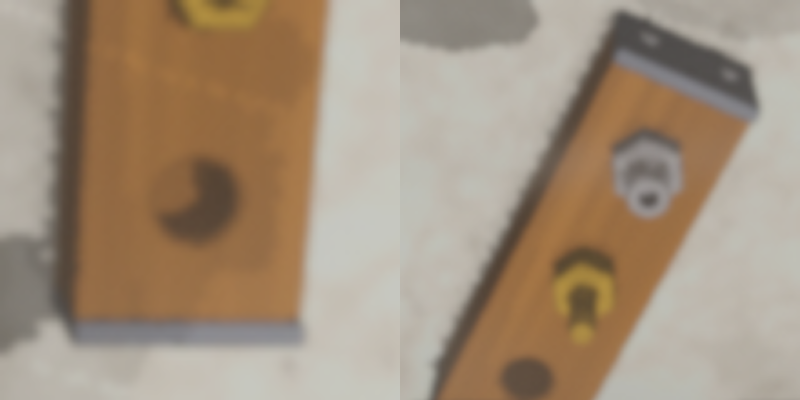

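```bash
python3 - <<'E'
from h import *
s=robot.snapshot('wrist');M=np.array(s['mount']);k=[s['fx'],s['fy'],s['cx'],s['cy']]
c=dict(p=M[:3,3],A=M[:3,:3],k=k)
for X in ((0,0,-.0132),(0,0,.0008),(0,0,.0128),(0,0,.0408),(.0055,0,.0408),(-.008,0,-.0132)): print(X,proj(c,X).round(1))
_,cr=load('w_rack');_,cm=load('w_m1');_,ct=load('top0');_,cs=load('side0')
h1=(290+198/5,130+199/5);h2=(190+(527-400)*110/400,230+378*110/400)
print(h1,h2,tri([(cr,*h1),(cm,*h2)]), plane(cr,*h1,.034),plane(cm,*h2,.034),tri([(ct,100+586/3,140+204/3),(cs,130+636/4,180+52/4)])[0])
E
```

```text
(0, 0, -0.0132) [253.2 274.1]
(0, 0, 0.0008) [253.2 258.4]
(0, 0, 0.0128) [253.1 247. ]
(0, 0, 0.0408) [253.1 226. ]
(0.0055, 0, 0.0408) [253.1 217. ]
(-0.008, 0, -0.0132) [253.2 290.9]
(329.6, 169.8) (224.925, 333.95) (array([ 0.45883427, -0.20403859,  0.03200546]), [0.00012221246837979268, 0.0001222124683797888]) [ 0.45858297 -0.2035564   0.034     ] [ 0.45856206 -0.20237874  0.034     ] [ 0.45668492 -0.20446644  0.03311992]
```

```bash
python3 r.py .4586 -.2035 .16 75; python3 - <<'E'
from h import *
_,c=load('w_rack')
f=lambda a,b:plane(c,290+a/5,130+b/5,.034)
for P,Q in (((78,320),(95,0)),((300,320),(328,0))):
    d=f(*Q)-f(*P);print(np.degrees(np.arctan2(d[1],d[0])))
E
```

```text
t 15.07 pos [0.503 0.166 0.19 ] head 160.63 F [ 0.9 -0.5 -1.5] M [ 0.03 -0.02 -0.02] op 0.018 q6 -1.0
[0.0012, 0.0004, 0.2379, -0.3218, -1.4536, 0.117] dist 0.3733
76.49293603588659
76.73695809043846
```

Call:
jog_arm --pt "0 0 0.02 -0.02 -0.1 0.01 0.85" --pt "0 0 0.04 -0.06 -0.26 0.02 0.85" --pt "0 0 0.06 -0.1 -0.42 0.03 0.85" --pt "0 0 0.08 -0.13 -0.58 0.04 0.85" --pt "0 0 0.1 -0.16 -0.72 0.05 0.85"

```text
time_s: 15.48
tool_pos: [0.4794, -0.0188, 0.1757]
tool_rot: [0.466, 0.885, 0.001, 0.002]
wrist_force: [0.2, 0.4, -1.9]
opening: 0.0176
```

```bash
python3 r.py .4586 -.2035 .16 76
```

```text
t 15.48 pos [ 0.4794 -0.0188  0.1757] head 124.5 F [ 0.2  0.4 -1.9] M [ 0.   -0.05  0.02] op 0.0176 q6 -0.73
[0.0008, -0.0, 0.1347, -0.5617, -0.4872, 0.0618] dist 0.1865
```

Call:
jog_arm --pt "0 0 0.025 -0.12 -0.11 0.01 0.85" --pt "0 0 0.05 -0.24 -0.22 0.02 0.85" --pt "0 0 0.07 -0.36 -0.32 0.03 0.85" --pt "0 0 0.09 -0.46 -0.41 0.04 0.85" --pt "0 0 0.105 -0.54 -0.47 0.06 0.85"

```text
time_s: 15.9
tool_pos: [0.4576, -0.1991, 0.1595]
tool_rot: [0.716, 0.698, 0.002, 0.001]
wrist_force: [0.7, 0.2, -0.6]
opening: 0.0175
```

```bash
python3 r.py .4586 -.2035 .16 76
```

```text
t 15.9 pos [ 0.4576 -0.1991  0.1595] head 88.55 F [ 0.7  0.2 -0.6] M [ 0.02 -0.05 -0.06] op 0.0175 q6 -0.48
[0.0005, -0.0002, 0.0349, -0.0175, 0.0044, -0.0019] dist 0.0045
```

Call:
jog_arm --pt "0 0 0.018 -0.01 0 0 0.85" --pt "0 0 0.035 -0.01 0.002 0 0.85" --pt "0 0 0.035 -0.01 0.002 0 0.85" --pt "0 0 0.035 -0.01 0.002 0 0.85"

```text
time_s: 16.23
tool_pos: [0.4572, -0.2013, 0.1584]
tool_rot: [0.788, 0.616, 0.001, -0.0]
wrist_force: [0.3, -0.0, -0.5]
opening: 0.0175
```

```bash
python3 r.py .4586 -.2035 .16 76;python3 - <<'E'
from h import *
i,c=snap('wrist','w_q1');st=robot.get_state()
print(st['tool_pos'],st['dq'].round(3),proj(c,[.4586,-.2035,.034]))
snap('side','s8'); crop('s8',220,120,340,230,5,'c23')
E
```

```text
t 16.23 pos [ 0.4572 -0.2013  0.1584] head 76.08 F [ 0.3 -0.  -0.5] M [ 0.06 -0.02  0.01] op 0.0175 q6 -0.26
[0.0002, -0.0004, 0.0002, -0.0071, 0.0076, -0.0065] dist 0.0031
[ 0.45742033 -0.2011166   0.15867877] [ 0.011 -0.008 -0.006 -0.001  0.001  0.01 ] [255.18334618 190.2948366 ]
```

View pics/w_q1.png

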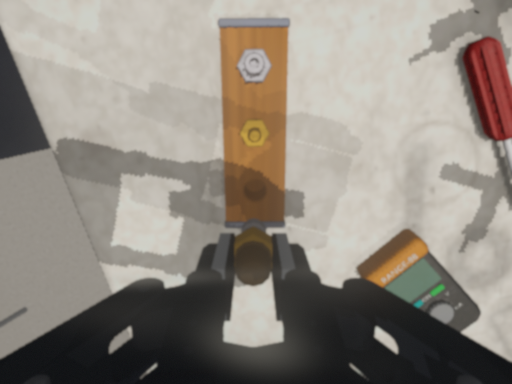

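View pics/c23.png

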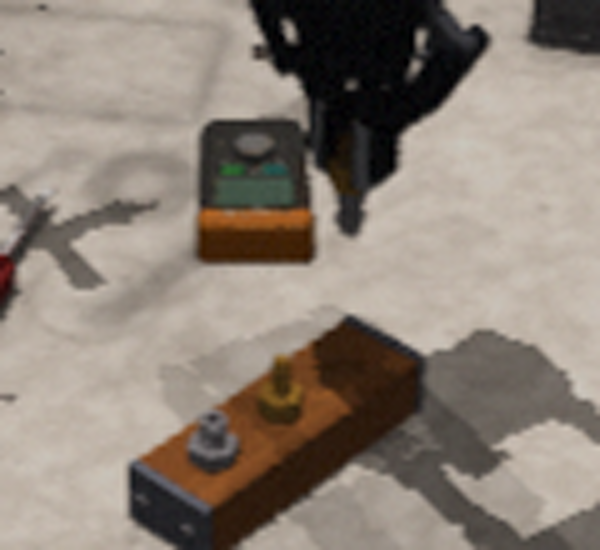

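```bash
python3 - <<'E'
from h import *
i,c=load('w_q1')
a=cv2.resize(i[165:235,215:295],None,fx=8,fy=8,interpolation=cv2.INTER_CUBIC);cv2.imwrite('pics/c24.png',np.clip((a.astype(float)-20)*1.9,0,255).astype(np.uint8))
E
```

```text
(no output)
```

View pics/c24.png

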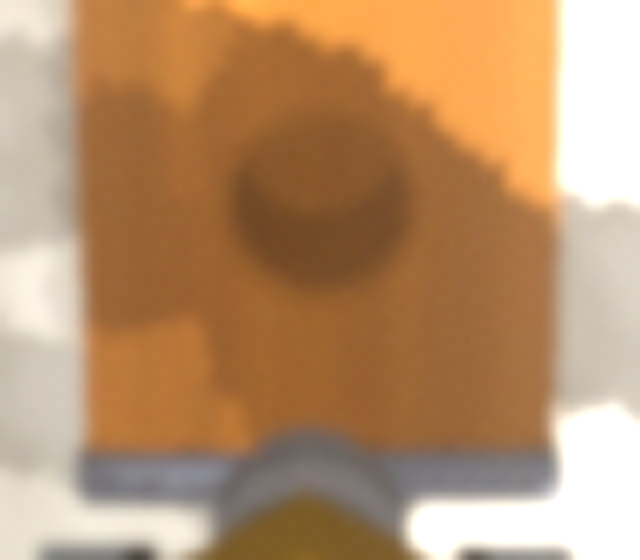

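```bash
python3 r.py .4587 -.2031 .085 76.6
```

```text
t 16.33 pos [ 0.4576 -0.201   0.1589] head 76.11 F [-0.6  0.  -0.5] M [0.01 0.05 0.02] op 0.0174 q6 -0.26
[0.0003, -0.0003, -0.0014, -0.0077, 0.0055, 0.2956] dist 0.0739
```

Call:
jog_arm --pt "0 0 -0.001 -0.007 0.005 0.08 0.85" --pt "0 0 -0.001 -0.007 0.005 0.16 0.85" --pt "0 0 -0.001 -0.007 0.005 0.23 0.85" --pt "0 0 -0.001 -0.007 0.005 0.28 0.85" --pt "0 0 -0.001 -0.007 0.005 0.28 0.85"

```text
time_s: 16.75
tool_pos: [0.4563, -0.201, 0.0861]
tool_rot: [0.785, 0.62, 0.0, -0.003]
wrist_force: [-0.1, -0.5, -0.3]
opening: 0.0174
```

```bash
python3 r.py .4587 -.2031 .085 76.6
```

```text
t 16.75 pos [ 0.4563 -0.201   0.0861] head 76.61 F [-0.1 -0.5 -0.3] M [0.03 0.04 0.06] op 0.0174 q6 -0.27
[-0.0006, -0.0006, 0.0, -0.006, 0.0114, 0.0043] dist 0.0034
```

Call:
jog_arm --pt "0 0 0 -0.006 0.009 0 0.85" --pt "0 0 0 -0.006 0.009 0 0.85" --pt "0 0 0 -0.006 0.009 0 0.85" --pt "0 0 0 -0.006 0.009 0 0.85"

```text
time_s: 17.08
tool_pos: [0.4591, -0.2033, 0.0871]
tool_rot: [0.785, 0.62, 0.001, -0.002]
wrist_force: [-0.3, -0.5, -1.2]
opening: 0.0176
```

```bash
python3 r.py .4587 -.2031 .06 76.6; python3 - <<'E'
from h import *
i,c=snap('wrist','w_q2');print(proj(c,[.4587,-.2033,.034]))
a=cv2.resize(i[170:270,200:310][:,:,::-1],None,fx=6,fy=6,interpolation=cv2.INTER_CUBIC);cv2.imwrite('pics/c25.png',np.clip((a.astype(float)-10)*2.2,0,255).astype(np.uint8))
E
```

```text
t 17.08 pos [ 0.4591 -0.2033  0.0871] head 76.64 F [-0.3 -0.5 -1.2] M [0.02 0.05 0.04] op 0.0176 q6 -0.27
[-0.0003, -0.0005, 0.0001, 0.0003, -0.0014, 0.1086] dist 0.0272
[252.69333759 218.29357918]
```

View pics/c25.png

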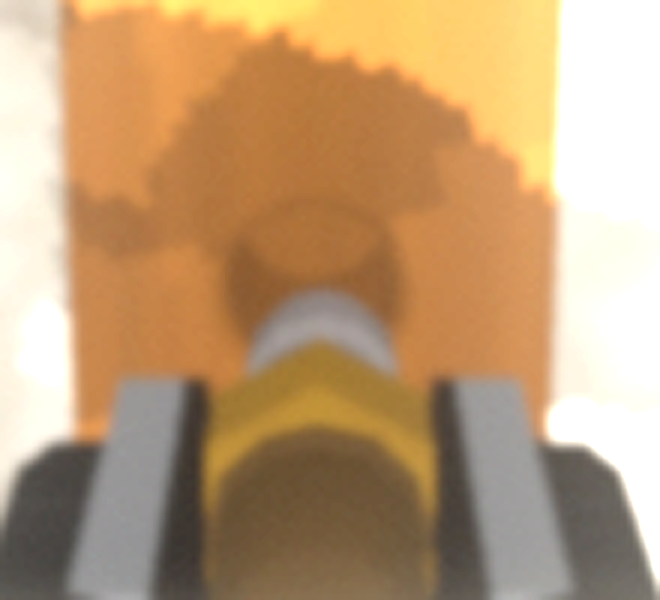

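Call:
jog_arm --pt "0 0 0 0 -0.001 0.015 0.85" --pt "0 0 0 0 -0.001 0.03 0.85" --pt "0 0 0 0 -0.001 0.045 0.85" --pt "0 0 0 0 -0.001 0.06 0.85" --pt "0 0 0 0 -0.001 0.075 0.85"

```text
time_s: 17.55
tool_pos: [0.4584, -0.2031, 0.0678]
tool_rot: [0.785, 0.62, 0.0, -0.002]
wrist_force: [-0.1, 0.2, -0.2]
opening: 0.0175
```

```bash
python3 r.py .4587 -.2031 .047 76.6
```

```text
t 17.55 pos [ 0.4584 -0.2031  0.0678] head 76.63 F [-0.1  0.2 -0.2] M [ 0.02 -0.03  0.02] op 0.0175 q6 -0.27
[-0.0004, -0.0005, 0.0001, -0.0, 0.0012, 0.083] dist 0.0208
```

Call:
jog_arm --pt "0 0 0 0 0.001 0.012 0.85" --pt "0 0 0 0 0.001 0.024 0.85" --pt "0 0 0 0 0.001 0.036 0.85" --pt "0 0 0 0 0.001 0.048 0.85" --pt "0 0 0 0 0.001 0.056 0.85"

```text
time_s: 17.97
tool_pos: [0.4585, -0.203, 0.0533]
tool_rot: [0.785, 0.62, 0.0, -0.002]
wrist_force: [-0.6, 0.2, -0.6]
opening: 0.0174
```

```bash
python3 r.py .4587 -.2031 .047 76.6
```

```text
t 17.97 pos [ 0.4585 -0.203   0.0533] head 76.63 F [-0.6  0.2 -0.6] M [0.01 0.03 0.06] op 0.0174 q6 -0.27
[-0.0005, -0.0005, 0.0001, -0.0002, 0.0008, 0.0252] dist 0.0063
```

Call:
jog_arm --pt "0 0 0 0 0 0.008 0.85" --pt "0 0 0 0 0 0.016 0.85" --pt "0 0 0 0 0 0.018 0.85" --pt "0 0 0 0 0 0.018 0.85"

```text
time_s: 18.3
tool_pos: [0.4584, -0.2029, 0.0486]
tool_rot: [0.785, 0.62, 0.0, -0.002]
wrist_force: [-0.8, 0.9, 0.1]
opening: 0.0176
```

```bash
python3 r.py .4587 -.2031 .047 76.6; python3 - <<'E'
from h import *
snap('side','s9'); crop('s9',220,150,340,250,5,'c26')
E
```

```text
t 18.3 pos [ 0.4584 -0.2029  0.0486] head 76.63 F [-0.8  0.9  0.1] M [0.04 0.03 0.03] op 0.0176 q6 -0.27
[-0.0005, -0.0005, 0.0001, -0.0003, 0.0014, 0.0065] dist 0.0017
```

View pics/c26.png

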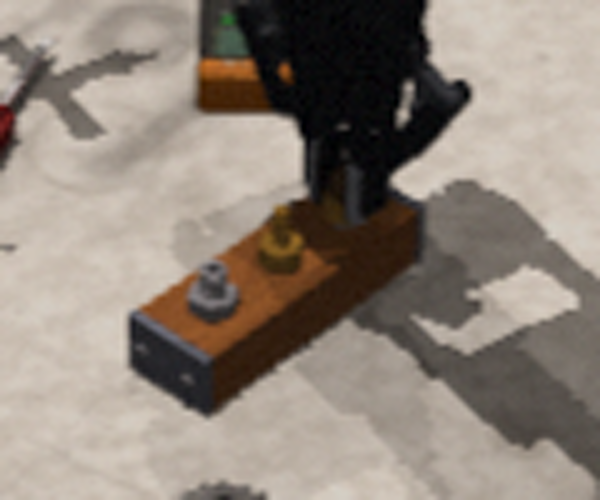

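Nearly home, no force yet. Down in ~0.8 mm steps until light contact.

Call:
jog_arm --pt "0 0 0 0 0 0.003 0.85" --pt "0 0 0 0 0 0.006 0.85" --pt "0 0 0 0 0 0.006 0.85"

```text
time_s: 18.6
tool_pos: [0.4586, -0.2031, 0.0473]
tool_rot: [0.785, 0.62, 0.0, -0.002]
wrist_force: [-0.1, 0.0, -1.0]
opening: 0.0176
```

Call:
jog_arm --pt "0 0 0 0 0 0.003 0.85" --pt "0 0 0 0 0 0.004 0.85" --pt "0 0 0 0 0 0.004 0.85"

```text
time_s: 18.85
tool_pos: [0.4587, -0.2031, 0.0471]
tool_rot: [0.785, 0.62, 0.0, -0.002]
wrist_force: [-2.3, -0.2, 5.8]
opening: 0.0174
```

Call:
jog_arm --pt "0 0 0 0 0 0 0.8" --pt "0 0 0 0 0 0 0.75" --pt "0 0 0 0 0 0 0.7" --pt "0 0 0 0 0 0 0.6" --pt "0 0 0 0 0 0 0.5"

```text
time_s: 19.27
tool_pos: [0.4586, -0.2031, 0.047]
tool_rot: [0.785, 0.62, 0.0, -0.002]
wrist_force: [-0.1, 0.2, 1.0]
opening: 0.0426
```

Call:
jog_arm --pt "0 0 0 0 0 -0.05 0.5" --pt "0 0 0 0 0 -0.12 0.5" --pt "0 0 0 0 0 -0.22 0.5" --pt "0 0 0 0 0 -0.35 0.4" --pt "0 0 0 0 0 -0.48 0.4"

```text
time_s: 19.68
tool_pos: [0.458, -0.2031, 0.1673]
tool_rot: [0.785, 0.62, -0.0, -0.003]
wrist_force: [1.0, -0.5, -0.2]
opening: 0.0515
```

```bash
python3 r.py .4587 -.2031 .16 76.6; python3 - <<'E'
from h import *
snap('side','s10'); snap('wrist','w_f1');snap('top','t10')
a=cv2.resize(cv2.imread('pics/s10.png')[150:250,220:320],(400,400),interpolation=cv2.INTER_CUBIC)
b=cv2.resize(cv2.imread('pics/s10.png')[220:320,130:230],(400,400),interpolation=cv2.INTER_CUBIC)
cv2.imwrite('pics/c27.png',np.hstack([a,b]))
E
```

```text
t 19.68 pos [ 0.458  -0.2031  0.1673] head 76.63 F [ 1.  -0.5 -0.2] M [-0.03 -0.07  0.  ] op 0.0515 q6 -0.27
[-0.0009, -0.0006, 0.0001, 0.0004, 0.003, 0.0292] dist 0.0073
```

View pics/c27.png

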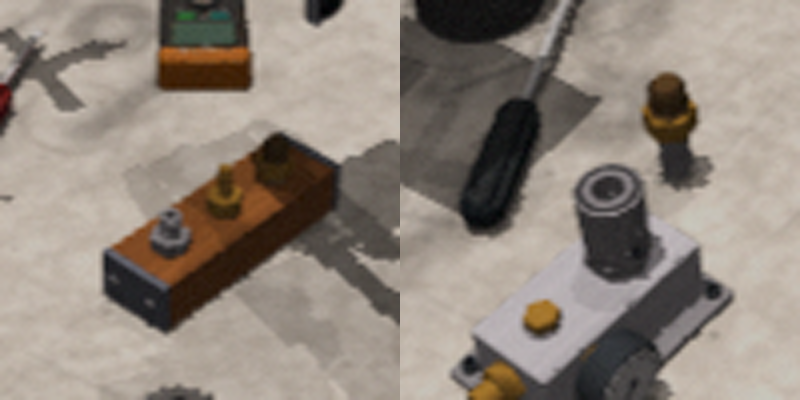

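View pics/w_f1.png

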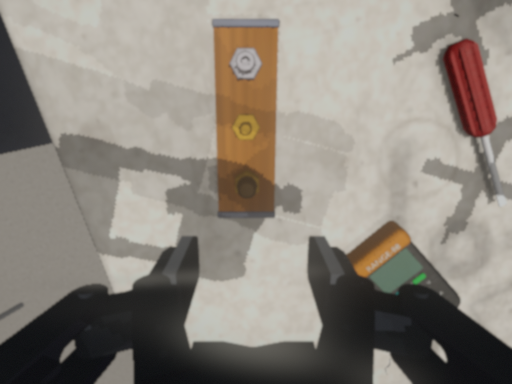

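Call:
jog_arm --pt "0 0 0 -0.1 0 -0.02 0.4" --pt "0 0 0 -0.2 0 -0.04 0.4" --pt "0 0 0 -0.2 0 -0.04 0.4" --pt "0 0 0 -0.2 0 -0.04 0.4" --pt "0 0 0 -0.2 0 -0.04 0.4"

```text
time_s: 20.25
tool_pos: [0.4488, -0.2527, 0.1787]
tool_rot: [0.785, 0.62, 0.002, -0.0]
wrist_force: [-0.1, 0.7, -0.0]
opening: 0.0515
```

Call:
jog_arm --pt "0 0 0 0 0 0 0.4" --pt "0 0 0 0 0 0 0.4" --pt "0 0 0 0 0 0 0.4"

```text
time_s: 20.5
tool_pos: [0.4484, -0.2517, 0.1779]
tool_rot: [0.785, 0.62, 0.001, -0.001]
wrist_force: [-1.1, 0.4, 0.6]
opening: 0.0512
```

```bash
python3 - <<'E'
from h import *
i,c=snap('wrist','w_f2')
for z in (.06,.046,.034): print(z,proj(c,[.4586,-.2033,z]).round(1))
cs=load('s10')[1]
for z in (.06,.046,.034): print('side',z,proj(cs,[.4586,-.2033,z]).round(1))
p=proj(c,[.4586,-.2033,.046]).astype(int);print(p)
a=cv2.resize(i[p[1]-25:p[1]+25,p[0]-25:p[0]+25,::-1],(400,400),interpolation=cv2.INTER_CUBIC)
s=cv2.imread('pics/s10.png');q=proj(cs,[.4586,-.2033,.046]).astype(int);print(q)
b=cv2.resize(s[q[1]-20:q[1]+20,q[0]-20:q[0]+20],(400,400),interpolation=cv2.INTER_CUBIC)
cv2.imwrite('pics/c28.png',np.clip((np.hstack([a,b]).astype(float)-10)*2.,0,255).astype(np.uint8))
E
```

```text
0.06 [251.4 128.1]
0.046 [251.5 126.8]
0.034 [251.6 125.7]
side 0.06 [288.8 184.6]
side 0.046 [288.7 189. ]
side 0.034 [288.5 192.8]
[251 126]
[288 189]
```

View pics/c28.png

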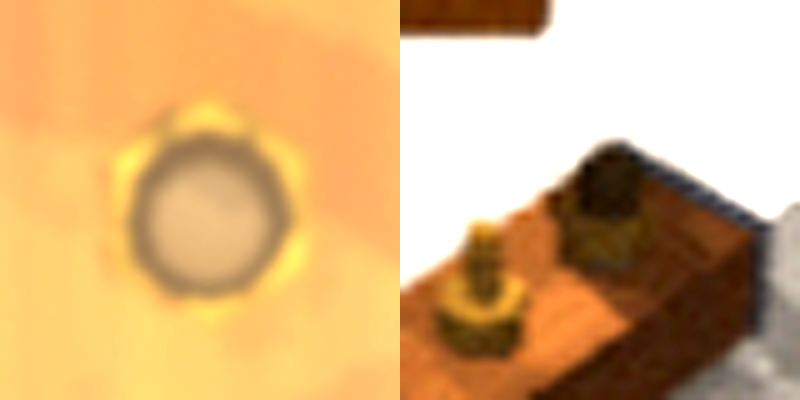

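```bash
python3 - <<'E'
from h import *
c=load('s10')[1]
print([proj(c,[.501,.1654,z]).round(1) for z in (.09,.082)], tri([(load('w_f2')[1],252.3,127.9),(c,289.2,186)]))
cv2.imwrite('pics/c29.png',np.hstack([cv2.resize(cv2.imread('pics/%s.png'%f)[255:300,160:205],(390,390),interpolation=cv2.INTER_CUBIC) for f in('side0','s10')]))
a=cv2.imread('pics/side0.png').astype(int);b=cv2.imread('pics/s10.png').astype(int)
# bystanders: difference side view
for n,P in (('gear',[.41,-.006,.02]),('screw',[.637,.07,.01]),('meter',[.583,-.344,.03])):
    u,v=proj(c,P).astype(int);print(n,u,v,np.abs(a-b)[v-15:v+15,u-15:u+15].mean().round(1))
E
```

```text
[array([181.9, 267. ]), array([182.4, 269.8])] (array([ 0.45855099, -0.20397755,  0.05504379]), [0.0007142369521049613, 0.0007142369521050042])
gear 266 253 5.6
screw 164 241 3.9
meter 272 153 12.3
```

View pics/c29.png

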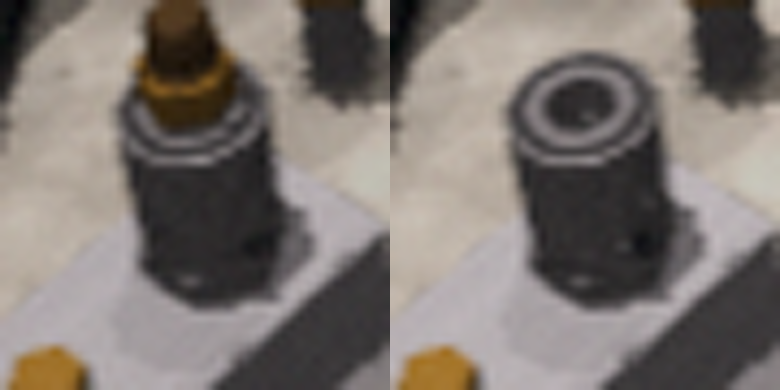

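```bash
python3 -c "
from cell import robot
print(robot.job_done())"
```

```text
the job is handed in; nothing more can be done
None
```

The nipple is out of the manifold and standing in the rack's free hole, and I handed the job in at about 20.5 s of the 64 s allowed.

**What I did:**
- **Turning:** I turned the sleeve about 70° anticlockwise under a light push (up to about 11 N at the wrist) until it dropped over the pin.
- **Pushing back:** I pushed it about 8 mm back, with 15 N at the stop, and the nipple hopped up.
- **Drawing out:** I gripped the nipple by its hexagon flats and drew it out with almost no force.
- **Placing:** I lowered it into the free hole until it touched with about 6 N, then let go and backed away.

**Last checks:**
- **Sleeve:** its rim is at the same image position as at the start, so it is fully forward.
- **Nipple position:** it is within about 1 mm of the hole centre, and its silencer sits concentric with the hexagon, so it is upright.
- **Robot:** it is clear of everything.

**What disagreed or stayed uncertain:**
- **Slot angle:** the slot turned out about 10° further round than my camera estimate of 58°, so I found it by feel.
- **Nipple top height:** the last two-view measurement gave 55 mm against about 60 mm expected. I put this down to coarse pixel picking at a poor angle. It errs on the low side, so the nipple is not standing proud.
- **Multimeter:** the before/after picture difference there was somewhat higher than for the other bystanders. I took it for the arm and its shadow; the arm never went near the meter.

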